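# Clear the broken vial and put the bottles back on their colours

### The arm

A 6-joint arm with a two-finger parallel gripper is mounted at the origin on the work surface. World frame = base frame: x ahead of the robot, y to its left, z up, the work surface at z = 0. Lengths are in m, angles in rad, forces in N, time in s.
With the tool pointing down it reaches from about 0.35 to 0.975 m from the base axis. Payload 7.1 kg.
Tool frame: the origin (TCP) lies midway between the tips of the shut fingers; the grasp point (between the pads) lies 19 mm behind it (ctrl.grip_point_offset is the distance from the TCP to the grasp point, in m); z points along the fingers, y is the direction in which the jaws open and shut (so a half turn about z gives the same grasp; the last joint's range is limited). The gripper opens to 88 mm and grips with 3 to 60 N. Pads are 20 mm wide; open, the fingers measure 115 mm over their backs; the gripper's body (75 mm by 178 mm) begins 61 mm behind the grasp point.
Start: joints at [1.259, 0.423, 1.63, -0, 1.089, -0.019], TCP at [0.18, 0.598, 0.223] pointing down, gripper open.
Joint ranges: [-3, 3], [-0.9, 2.11], [0.09, 2.58], [-1.31, 4.45], [0.11, 2.69], [-2.54, 2.54]. Speed limits (rad/s): [2.39, 2.39, 3.01, 3.14, 3.14, 3.14].

### API

Orientations are given as a unit quaternion [w, x, y, z].
In Python, from cell import ctrl, vision gives the robot as it stands.
- The arm moves only by the shell command python3 -m pendant 'ROWS' [FORCE]. ROWS is JSON, a list of rows, each an object with "travel": the shift along the tool's x, y, z in m, a list of three; "spin": the turn about the tool's z in rad; "fingers": the gripper command: -1 is fully open, 1 is shut, values between are in proportion. In form: [{"travel": [x, y, z], "spin": spin, "fingers": fingers}, ...]. A call has 1 to 5 rows; each row shifts and turns the commanded pose from where the row before left it, along the tool's axes as they then stand; what a row does not reach is not made up. A row lasts 1/10 s, in which the tool goes at most 50 mm and 8.59 degrees, less where a joint would pass 70% of its speed; a pose out of reach is approached as far as the arm can. A call with a gripper value outside its range is refused whole. The fingers move at their own pace and stop on an object; FORCE is the grip in N (left out, the last holds). Time passes only in rows, so rows that do not move let the fingers close. It gives the time, the measured TCP pose, the force and the opening at its end, in the units of the state.
- ctrl.state(): the state, without advancing time (a new reading comes with each control period).
- vision.get_image(name): name is "scene" or "side" or "wrist"; returns the picture (480x640x3 uint8, red, green, blue); there is no depth.
- vision.camera_model(name): a dict with "mtx" (3x3 intrinsics, pixels), "R" (3x3) and "t" (3): a world point X has camera coordinates R X + t. Camera axes: x right, y down, z forward; pixel columns grow to the right and rows downward; lengths in m; the calibration is good to about 2 mm. A picture is of the moment at which its call begins: read the wrist's pose just before it. camera_model takes no time and is no camera call; for the wrist camera it gives the pose at the moment of the call.
- ctrl.close_job(): hands the job in, once; it reports no verdict.
The state is a dict: "time": time; "qpos": joint angles; "joint_velocities": joint speeds; "joint_torque": joint torques, N m; "tool_pos": TCP position; "tool_rot": TCP orientation; "contact_force": force on the tool from outside, world axes, zero at the start; "ft_torque": the same for the moment, N m; "gripper_width": opening from 0.0 (shut) to 1.0 (fully open).
Only numpy, scipy, OpenCV 4.12 (cv2) and the standard library are available. Lean on these libraries where they do the work, as an engineer would, in place of code of your own. Each camera call takes 0.05 s, during which the arm holds its last target.

### The job

First get rid of the broken brown vial: holding it, push it down through the sprung flap of the orange glass-waste bin until its lower half is inside, and only then let go, so that it drops in and the flap shuts. After that, and not before, sort out the bottles, at least two of which stand on the wrong stands: each must end up standing upright on the middle of the stand that matches its cap's colour, with the freed grey stand there for parking a bottle on the way. Keep the bottles upright at all times, and set them down gently rather than dropping them.

Things in the scene. Friction and masses are not known exactly. Their poses are not given: they have to be found in the camera images.
- bottle_red_mid (a point): Empty 100 mm tall clear glass bottle with a red screw cap and a blank paper band, standing upright. Round body 56 mm across up to 54 mm above its underside, sloping in to a 32 mm neck; cap 45 mm across, 74 to 100 mm above the underside: grip it there, from above. About 0.15 kg. This point: on its axis, 50 mm above its underside (cap centre 37 mm higher); z up.
- bottle_blue_mid (a point): Empty 100 mm tall clear glass bottle with a blue screw cap and a blank paper band, standing upright. Round body 56 mm across up to 54 mm above its underside, sloping in to a 32 mm neck; cap 45 mm across, 74 to 100 mm above the underside: grip it there, from above. About 0.15 kg. This point: on its axis, 50 mm above its underside (cap centre 37 mm higher); z up.
- bottle_yellow_mid (a point): Empty 100 mm tall clear glass bottle with a yellow screw cap and a blank paper band, standing upright. Round body 56 mm across up to 54 mm above its underside, sloping in to a 32 mm neck; cap 45 mm across, 74 to 100 mm above the underside: grip it there, from above. About 0.15 kg. This point: on its axis, 50 mm above its underside (cap centre 37 mm higher); z up.
- vial_mid (a point): Broken brown (amber) glass vial, a straight cylinder 32 mm across and 78 mm tall with short jagged splinters (up to 11 mm) around its black open end at the top; it starts upright on the grey stand. About 0.07 kg. Best gripped from above by its upper half. This point is on its axis 40 mm above its underside; z up along the axis.
- stand_red: Flat red plastic stand, a fixed disc 84 mm across and 6 mm thick with a thin white ring (60 mm) marking its middle. Origin at the centre of its underside, on the table; its top is 6 mm higher. Home of the bottle with the red cap.
- stand_blue: Flat blue plastic stand, a fixed disc 84 mm across and 6 mm thick with a thin white ring (60 mm) marking its middle. Origin at the centre of its underside, on the table; its top is 6 mm higher. Home of the bottle with the blue cap.
- stand_yellow: Flat yellow plastic stand, a fixed disc 84 mm across and 6 mm thick with a thin white ring (60 mm) marking its middle. Origin at the centre of its underside, on the table; its top is 6 mm higher. Home of the bottle with the yellow cap.
- stand_grey: Flat grey plastic stand, a fixed disc like the others (84 mm across, 6 mm thick, origin at the centre of its underside), under the broken vial at the start: the spare place, free once the vial is gone.
- bin: Glass-waste bin: hollow orange box 150 x 150 x 185 mm, black 5 mm thick top, fixed. Origin: centre of its underside; z up. In the middle of the top is an opening 90 mm (x) by 100 mm (y), shut by a grey flap level with the top, hinged at x = +45 mm (steel rod); its free edge (black stripe) at x = -45 mm swings down into the bin when pushed from above. The inside is 140 mm square.
- flap (a joint): Angle of the bin's flap: 0 shut (level), to 1.45 rad (hanging open). A very weak spring (under 0.5 N at the free edge) shuts it again. A vial held upright and pushed straight down in the middle of the opening, or up to 15 mm nearer the free edge, swings it down and, once let go, slides past it and falls in.
Mind the look-alikes: they are no part of the job. What is shaped like the part that bears bottle_red_mid but purple is not meant.

How it is judged:
On the way:
1. the vial, still held, has pushed the flap open (over 0.5 rad) and its lower half is inside the opening (its middle less than 8 mm above the bin's top) (contact force between the fingers and vial above 0.3 N and value of joint flap above 0.5 rad and height (world z) of vial_mid between 0.1 and 0.193 m and x of vial_mid in the frame of bin between -0.05 and 0.05 m and y of vial_mid in the frame of bin between -0.05 and 0.05 m), for 0.1 s.
At the end, for the whole second after the job is handed in: The vial lies in the bin and the flap is shut (under 0.2 rad); each bottle stands upright (within 0.1 rad), at rest, on the stand of its cap's colour, its axis within 12 mm of the stand's centre (x of vial_mid in the frame of bin between -0.072 and 0.072 m and y of vial_mid in the frame of bin between -0.072 and 0.072 m and height (world z) of vial_mid below 0.085 m and value of joint flap below 0.2 rad and horizontal distance between bottle_red_mid and stand_red below 0.012 m and z of bottle_red_mid in the frame of stand_red between 0.05 and 0.062 m and angle between each of bottle_red_mid, bottle_blue_mid, bottle_yellow_mid's own z axis and vertical below 0.1 rad and linear speed of each of bottle_red, bottle_blue, bottle_yellow below 0.02 m/s and horizontal distance between bottle_blue_mid and stand_blue below 0.012 m and z of bottle_blue_mid in the frame of stand_blue between 0.05 and 0.062 m and horizontal distance between bottle_yellow_mid and stand_yellow below 0.012 m and z of bottle_yellow_mid in the frame of stand_yellow between 0.05 and 0.062 m); the robot touches nothing.
It fails at once if a bottle is moved (more than 30 mm) before the vial is in the bin (not (x of vial_mid in the frame of bin between -0.072 and 0.072 m and y of vial_mid in the frame of bin between -0.072 and 0.072 m and height (world z) of vial_mid below 0.085 m) and distance of any of bottle_red_mid, bottle_blue_mid, bottle_yellow_mid from where it was at the start of the episode above 0.03 m).
It fails at once if a bottle is tipped more than 0.6 rad (angle between any of bottle_red_mid, bottle_blue_mid, bottle_yellow_mid's own z axis and vertical above 0.6 rad).
It fails at once if a bottle is let go more than 25 mm above its stand ((height (world z) of bottle_red_mid above 0.081 m and contact force between the fingers and bottle_red below 0.02 N) or (height (world z) of bottle_blue_mid above 0.081 m and contact force between the fingers and bottle_blue below 0.02 N) or (height (world z) of bottle_yellow_mid above 0.081 m and contact force between the fingers and bottle_yellow below 0.02 N)).
It also fails if it takes over 120 s, if anything falls off the work surface, if the arm or the gripper's body presses on something with over 40 N, if the wrist force passes 120 N, or if a joint passes its speed limit or range.

## Working session

There is one attempt and no reset: what is moved stays moved. The work goes in short steps, Python scripts to look and compute and a shell command to move; the robot and the scene stay as the last step left them, time stands still between calls to the robot, and variables do not carry over. Pictures are saved under pics/ and viewed, and the job is handed in when it is done.

```bash
ls; mkdir -p pics; python3 - <<'E'
from cell import ctrl, vision
import cv2
print(ctrl.state()); print(ctrl.grip_point_offset)
for n in ("scene","side","wrist"):
    m=vision.camera_model(n); print(n,m)
    cv2.imwrite(f"pics/{n}0.png",vision.get_image(n)[:,:,::-1])
E
```

```text
pics
{'time': 0.0, 'qpos': array([ 1.25899642e+00,  4.23834597e-01,  1.63067140e+00,  3.69591323e-06,
        1.08857165e+00, -1.90346929e-02]), 'joint_velocities': array([ 6.56198304e-04,  2.40765236e-04,  3.94401590e-04,  1.54601909e-05,
        7.84936344e-04, -1.21248448e-03]), 'joint_torque': array([-1.13639224e-03, -5.44614208e+01, -2.73676479e+01,  6.42417488e-02,
        2.26552121e-02, -1.80210468e-04]), 'tool_pos': array([0.18020533, 0.59789427, 0.22191289]), 'tool_rot': array([-1.23876560e-04,  1.45861197e-01,  9.89304786e-01, -7.32091170e-04]), 'contact_force': array([-0.07994764,  0.06450343,  0.66893877]), 'ft_torque': array([ 0.01080776, -0.00741081,  0.00019783]), 'gripper_width': 0.9980781531115929}
0.0187
scene {'mtx': array([[446.92120971,   0.        , 316.30191404],
       [  0.        , 446.92120971, 237.22875189],
       [  0.        ,   0.        ,   1.        ]]), 'R': array([[-2.73222193e-01,  9.61950925e-01, -2.28679358e-04],
       [ 7.60630786e-01,  2.15895843e-01, -6.12233447e-01],
       [-5.88889159e-01, -1.67449705e-01, -7.90677023e-01]]), 't': array([ 0.08624663, -0.31011347,  1.4111147 ])}
side {'mtx': array([[500.92919107,   0.        , 319.22033985],
       [  0.        , 500.92919107, 239.02641799],
       [  0.        ,   0.        ,   1.        ]]), 'R': array([[ 0.99187567, -0.12607799, -0.01694109],
       [-0.07707579, -0.48966788, -0.86849565],
       [ 0.10120268,  0.86274545, -0.49540722]]), 't': array([-0.50563862,  0.18233536,  0.83862592])}
wrist {'mtx': array([[341.1376359 ,   0.        , 318.7838047 ],
       [  0.        , 341.1376359 , 240.80661668],
       [  0.        ,   0.        ,   1.        ]]), 'R': array([[ 0.2891494 ,  0.95728239, -0.00174625],
       [ 0.91941358, -0.2772021 ,  0.27899404],
       [ 0.26659202, -0.08227649, -0.96029125]]), 't': array([-0.62373012, -0.03433686,  0.390147  ])}
```

View pics/scene0.png

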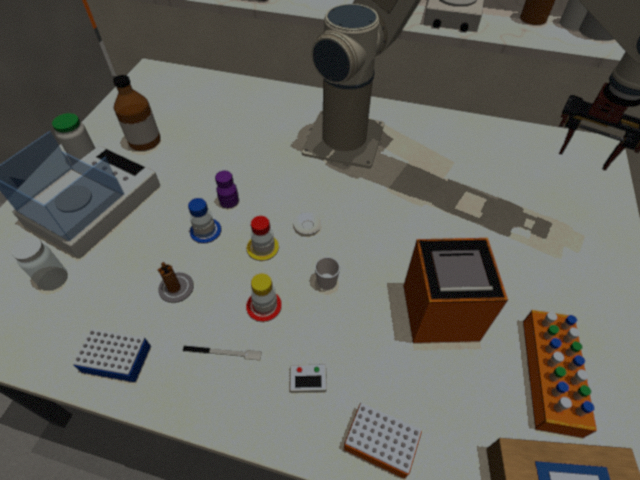

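View pics/side0.png

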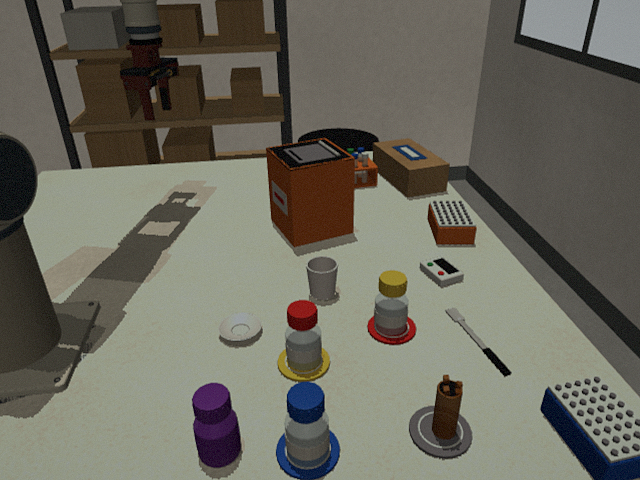

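View pics/wrist0.png

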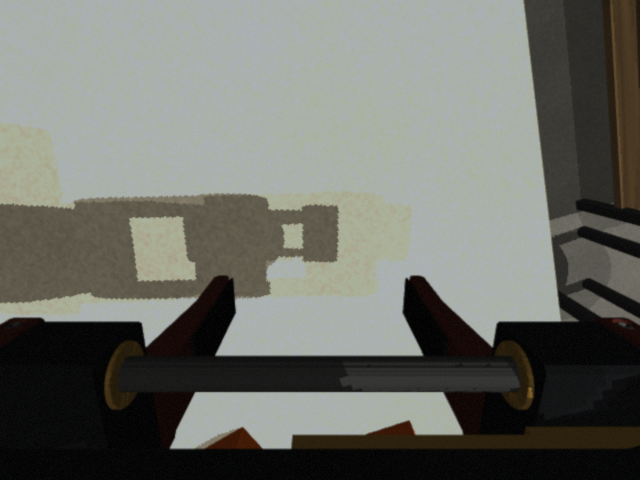

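The scene view shows these objects:
- The broken vial is on the grey stand at (170,280).
- The bin is at (455,290).
- The blue-cap bottle is on the blue stand at (203,220).
- The red-cap bottle is on the yellow stand at (262,238).
- The yellow-cap bottle is on the red stand at (264,298).

Look-alikes: for the vial, the large amber bottle (136,110) and the grey cup (326,273). For the bottles, the purple bottle (227,188). For the stands, the white dish (306,224). For the bin, the orange rack (560,370), the box (385,440) and the cardboard box (575,465). I choose the jagged brown cylinder on the grey ringed disc, and the box with the flap.

```bash
cat > h.py <<'E'
import numpy as np, cv2
from cell import ctrl, vision
def ray(n,u,v,m=None):
    m=m or vision.camera_model(n)
    d=m["R"].T@np.linalg.solve(m["mtx"],[u,v,1.]); c=-m["R"].T@m["t"]; return c,d
def onz(n,u,v,z,m=None):
    c,d=ray(n,u,v,m); return c+d*(z-c[2])/d[2]
def proj(n,X,m=None):
    m=m or vision.camera_model(n); p=m["mtx"]@(m["R"]@np.array(X,float)+m["t"]); return p[:2]/p[2]
def tri(a,b):
    A=np.zeros((3,3));r=np.zeros(3)
    for c,d in(a,b):
        d=d/np.linalg.norm(d);P=np.eye(3)-np.outer(d,d);A+=P;r+=P@c
    return np.linalg.solve(A,r)
def load(f): return cv2.imread(f)[:,:,::-1]
def hsv(im): return cv2.cvtColor(np.ascontiguousarray(im),cv2.COLOR_RGB2HSV)
RANGE=dict(red=[(0,8),(172,180)],yellow=[(20,35)],blue=[(100,125)],orange=[(6,16)])
def mask(im,col,s=120,v=40):
    h=hsv(im);M=np.zeros(im.shape[:2],np.uint8)
    for a,b in RANGE[col]: M|=cv2.inRange(h,(a,s,v),(b,255,255))
    return M
def blobs(M,amin=40):
    n,l,st,ce=cv2.connectedComponentsWithStats(M); return [(tuple(np.round(ce[i],1)),tuple(st[i])) for i in range(1,n) if st[i][4]>=amin]
def crop(f,x,y,w,hh,k,out):
    cv2.imwrite(out,cv2.resize(load(f)[y:y+hh,x:x+w,::-1],None,fx=k,fy=k,interpolation=cv2.INTER_NEAREST))
E
python3 - <<'E'
from h import *
for n in("scene","side"):
    im=load(f"pics/{n}0.png")
    for c in("red","yellow","blue"):
        print(n,c,[(tuple(map(float,b[0])),tuple(map(int,b[1]))) for b in blobs(mask(im,c))])
crop("pics/scene0.png",150,160,160,150,4,"pics/c1.png")
crop("pics/side0.png",180,260,300,210,2,"pics/c2.png")
crop("pics/scene0.png",395,220,120,130,4,"pics/c3.png")
E
```

```text
scene red [((259.9, 225.0), (251, 216, 18, 19, 287)), ((262.8, 311.0), (246, 295, 35, 27, 310))]
scene yellow [((261.8, 251.4), (247, 239, 32, 21, 244)), ((261.2, 284.2), (251, 274, 21, 22, 371))]
scene blue [((197.4, 207.0), (189, 198, 18, 19, 262)), ((206.6, 234.2), (190, 220, 31, 23, 182)), ((571.2, 319.5), (567, 316, 10, 9, 60)), ((555.3, 342.8), (551, 339, 10, 9, 69)), ((122.1, 366.4), (75, 340, 75, 41, 582)), ((578.8, 360.1), (574, 356, 11, 10, 76)), ((562.2, 386.7), (557, 382, 11, 10, 79)), ((587.8, 406.5), (582, 402, 12, 10, 87)), ((569.3, 469.9), (536, 462, 73, 18, 698))]
side red [((279.0, 198.0), (274, 192, 10, 13, 41)), ((301.7, 314.8), (287, 300, 30, 31, 778)), ((391.7, 333.3), (368, 316, 48, 29, 490)), ((398.9, 332.2), (385, 324, 22, 12, 44))]
side yellow [((392.3, 283.4), (379, 271, 28, 26, 629)), ((303.4, 368.3), (278, 348, 52, 34, 616)), ((300.5, 367.5), (287, 358, 33, 14, 73))]
side blue [((409.2, 152.5), (393, 145, 33, 15, 141)), ((305.0, 402.1), (287, 382, 37, 42, 1262)), ((599.8, 449.9), (543, 388, 97, 92, 1300)), ((307.6, 461.1), (276, 431, 64, 49, 1002))]
```

View pics/c1.png

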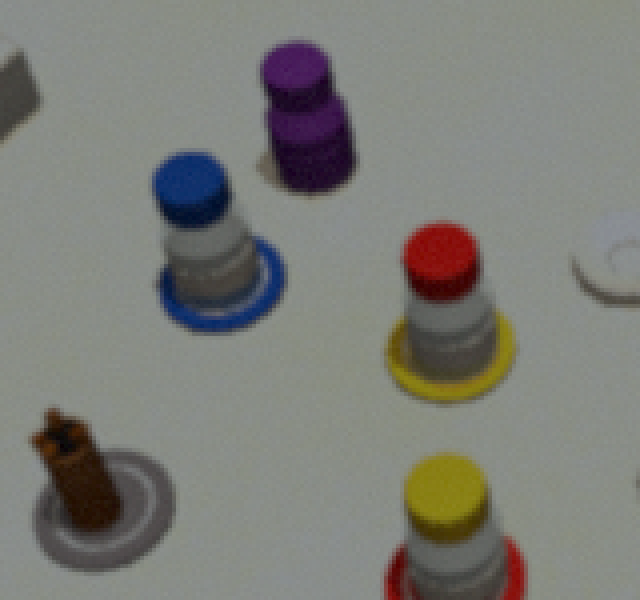

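View pics/c2.png

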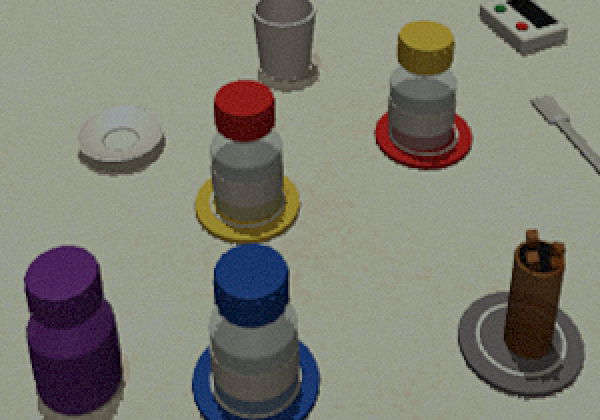

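View pics/c3.png

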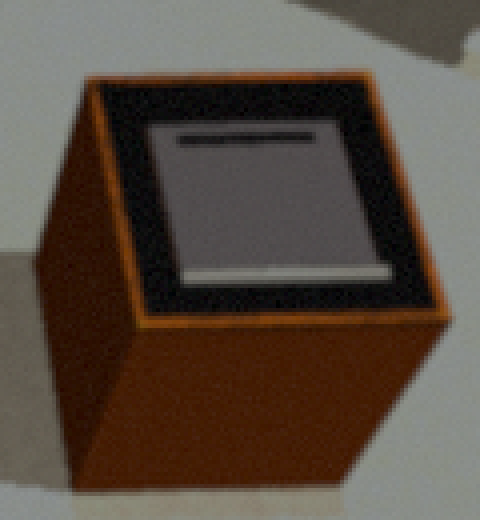

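```bash
cat > m.py <<'E'
from h import *
def circ(P):
    A=np.c_[2*P,np.ones(len(P))];x=np.linalg.lstsq(A,(P**2).sum(1),rcond=None)[0];return x[:2],np.sqrt(x[2]+x[0]**2+x[1]**2)
def biggest(M,box):
    Z=np.zeros_like(M);x,y,w,h=box;Z[y:y+h,x:x+w]=M[y:y+h,x:x+w]
    return cv2.morphologyEx(Z,cv2.MORPH_OPEN,np.ones((2,2),np.uint8))
def stand(n,M,z=.003):
    ys,xs=np.nonzero(M);hull=cv2.convexHull(np.c_[xs,ys].astype(np.int32))[:,0]
    P=np.array([onz(n,u,v,z)[:2] for u,v in hull]);
    for _ in range(4):
        c,r=circ(P);e=abs(np.hypot(*(P-c).T)-r);P=P[e<max(.003,2*np.median(e))] if (e<.004).sum()>5 else P
    return c,r,len(P)
E
python3 - <<'E'
from m import *
S=load("pics/scene0.png");D=load("pics/side0.png")
I=dict(scene=S,side=D)
ST=dict(red=((240,290,46,34),(362,305,60,42)),yellow=((242,235,42,28),(272,342,64,44)),blue=((186,216,40,30),(270,428,76,52)))
CP=dict(red=((248,212,24,26),(285,298,34,34)),yellow=((248,272,27,27),(376,268,34,34)),blue=((186,196,24,25),(284,380,44,46)))
for c in ST:
    for n,b,in zip(("scene","side"),ST[c]): print("stand",c,n,stand(n,biggest(mask(I[n],c,100,40),b)))
    p=[]
    for n,b in zip(("scene","side"),CP[c]):
        M=biggest(mask(I[n],c,100,30),b);ys,xs=np.nonzero(M);p.append(((xs.min()+xs.max())/2*.0+xs.mean(),ys.mean()))
    X=tri(ray("scene",*p[0]),ray("side",*p[1]));
    print("cap",c,X,[proj("scene",X)-p[0],proj("side",X)-p[1]],onz("scene",*p[0],.093),onz("side",*p[1],.093))
# vial: brown
for n,b in(("scene",(155,255,40,45)),("side",(425,365,45,80))):
    h=hsv(I[n]);M=biggest(cv2.inRange(h,(3,90,20),(20,255,255)),b);ys,xs=np.nonzero(M);print("vial",n,xs.min(),xs.max(),ys.min(),ys.max(),xs.mean(),ys.mean())
    h2=biggest(cv2.inRange(h,(0,0,40),(180,45,125)),dict(scene=(155,266,42,40),side=(400,400,80,62))[n]);print("grey",stand(n,h2),int((h2>0).sum()))
for u,v in((417,239.5),(488,238.2),(507.5,300),(429.5,301.7)): print("bin",onz("scene",u,v,.185))
print("C",ray("scene",0,0)[0],ray("side",0,0)[0])
crop("pics/side0.png",255,125,120,120,4,"pics/c4.png")
E
```

```text
stand red scene (array([ 0.63182619, -0.03604817]), np.float64(0.04070641603989918), 22)
stand red side (array([ 0.63060445, -0.04560821]), np.float64(0.042071691209399575), 22)
cap red [ 0.47242751 -0.09565688  0.08885885] [array([-0.45746638,  0.5856622 ]), array([-1.00495341, -0.6225261 ])] [ 0.47347734 -0.09366513  0.093     ] [ 0.47341586 -0.10259898  0.093     ]
stand yellow scene (array([ 0.47363965, -0.09689174]), np.float64(0.04082978670290309), 18)
stand yellow side (array([ 0.4723716 , -0.10602972]), np.float64(0.04196105258623104), 23)
cap yellow [ 0.62854102 -0.03546538  0.08887089] [array([-0.58171736,  0.60926471]), array([-0.99795293, -0.50023009])] [ 0.62901707 -0.03352006  0.093     ] [ 0.62807543 -0.04284066  0.093     ]
stand blue scene (array([ 0.46269138, -0.26035658]), np.float64(0.040000394414711274), 17)
stand blue side (array([ 0.46151856, -0.2687242 ]), np.float64(0.04139018527764445), 25)
cap blue [ 0.46014833 -0.26549496  0.08865564] [array([-0.41097496,  0.43723761]), array([-1.05783685, -0.61895797])] [ 0.4618142  -0.26261265  0.093     ] [ 0.46104969 -0.27057468  0.093     ]
vial scene 159 180 264 293 170.3294117647059 279.43823529411765
grey (array([ 0.64291803, -0.25527331]), np.float64(0.04348816917895829), 23) 650
vial side 433 462 376 439 447.28593872741556 410.93558523173607
grey (array([ 0.64149215, -0.26336636]), np.float64(0.04228474657621823), 25) 1658
bin [0.48697648 0.26730666 0.185     ]
bin [0.4429783  0.40976449 0.185     ]
bin [0.58430969 0.4521607  0.185     ]
bin [0.62825632 0.31074882 0.185     ]
C [1.09043649 0.22027793 0.92589385] [ 0.4307131  -0.69798682  0.56525273]
```

View pics/c4.png

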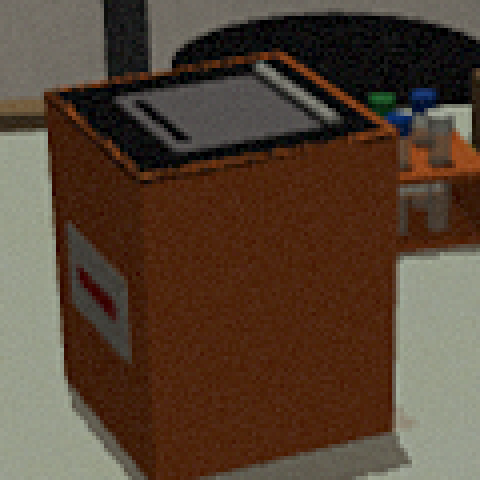

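```bash
python3 - <<'E'
from m import *
s=ctrl.state();print(proj("scene",s["tool_pos"]),proj("side",s["tool_pos"]))
from scipy.spatial.transform import Rotation as Ro
q=s["tool_rot"];R=Ro.from_quat([q[1],q[2],q[3],q[0]]).as_matrix();print(R)
for n,b in(("scene",(540,60,100,110)),("side",(110,40,80,90))):
    im=load(f"pics/{n}0.png").copy()
    for k in(-.044,.044):
        p=proj(n,s["tool_pos"]+R[:,1]*k);print(n,p);cv2.circle(im,tuple(int(round(t)) for t in p),1,(0,255,0),-1)
    x,y,w,h=b;cv2.imwrite(f"pics/t_{n}.png",cv2.resize(im[y:y+h,x:x+w,::-1],None,fx=5,fy=5,interpolation=cv2.INTER_NEAREST))
# bin from side: corners
for u,v in((255+47/4,125+92/4),(255+277/4,125+53/4),(255+397/4,125+130/4),(255+147/4,125+178/4)): print("binside",onz("side",u,v,.185))
E
```

```text
[582.15536132 159.11346978] [158.14918542 113.16190744]
[[-9.57438278e-01  2.88637863e-01 -3.58416019e-04]
 [ 2.88638082e-01  9.57437701e-01 -1.05165635e-03]
 [ 3.96131690e-05 -1.11034855e-03 -9.99999383e-01]]
scene [562.59676556 152.15455267]
scene [602.27270669 166.27118912]
side [150.21944377 118.11078567]
side [165.61971438 108.49961958]
binside [0.44352372 0.39463593 0.185     ]
binside [0.5808304 0.4397228 0.185    ]
binside [0.62671176 0.30136184 0.185     ]
binside [0.4891918 0.2554763 0.185    ]
```

View pics/t_scene.png

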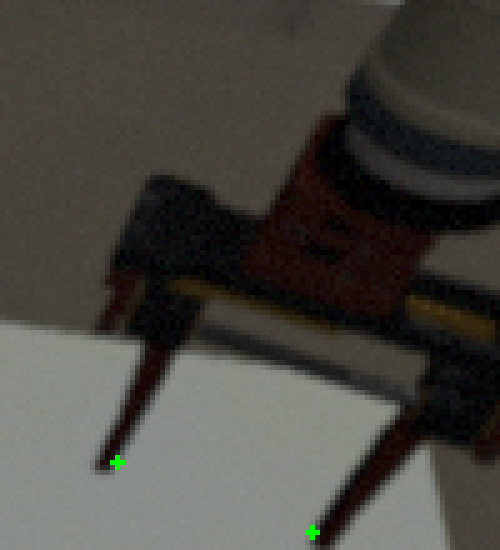

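View pics/t_side.png

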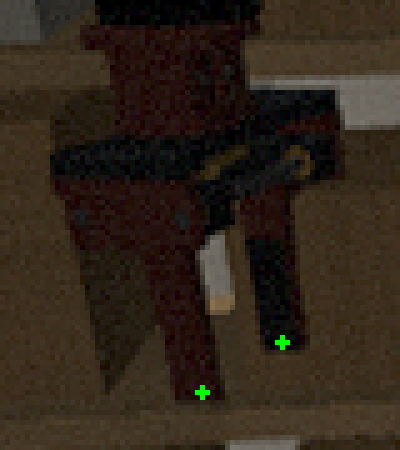

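Against the known TCP, the scene camera fits best. The side view's range (y) differs from it by about 9 mm, so I'll settle that with the wrist camera close up.

```bash
cat >> m.py <<'E'
from scipy.spatial.transform import Rotation as Ro
def tool():
    s=ctrl.state();q=s["tool_rot"];return s["tool_pos"],Ro.from_quat([q[1],q[2],q[3],q[0]]).as_matrix(),s
def to(X):
    p,R,s=tool();return np.round(R.T@(np.array(X)-p),4)
E
python3 - <<'E'
from m import *
p,R,s=tool()
m=vision.camera_model("wrist");c=-m["R"].T@m["t"]
print("cam in tool",R.T@(c-p),"fwd",R.T@m["R"][2])
print(to([.56,-.25,.30]),to([.64,-.25,.30]))
E
```

```text
cam in tool [ 0.07547961 -0.00030359 -0.16113847] fwd [-2.79034519e-01 -5.68668144e-04  9.60280904e-01]
[-0.6084 -0.7024 -0.0771] [-0.685  -0.6793 -0.0772]
```

```bash
R='{"travel":[-0.034,-0.034,-0.01],"spin":0,"fingers":-1}'; true
python3 -m pendant '[{"travel":[-0.034,-0.034,-0.01],"spin":0,"fingers":-1},{"travel":[-0.034,-0.034,-0.01],"spin":0,"fingers":-1},{"travel":[-0.034,-0.034,-0.01],"spin":0,"fingers":-1},{"travel":[-0.034,-0.034,-0.01],"spin":0,"fingers":-1},{"travel":[-0.034,-0.034,-0.01],"spin":0,"fingers":-1}]' 30
python3 -m pendant '[{"travel":[-0.034,-0.034,-0.005],"spin":0,"fingers":-1},{"travel":[-0.034,-0.034,-0.005],"spin":0,"fingers":-1},{"travel":[-0.034,-0.034,-0.005],"spin":0,"fingers":-1},{"travel":[-0.034,-0.034,-0.005],"spin":0,"fingers":-1},{"travel":[-0.034,-0.034,-0.005],"spin":0,"fingers":-1}]'
python3 -m pendant '[{"travel":[-0.034,-0.034,0],"spin":0,"fingers":-1},{"travel":[-0.034,-0.034,0],"spin":0,"fingers":-1},{"travel":[-0.034,-0.034,0],"spin":0,"fingers":-1},{"travel":[-0.034,-0.034,0],"spin":0,"fingers":-1},{"travel":[-0.034,-0.034,0],"spin":0,"fingers":-1}]'
python3 - <<'E'
from m import *
print(to([.64,-.25,.30]),to([.643,-.255,.30]))
E
```

```text
time: 0.65
tool_pos: [0.2944, 0.3847, 0.2729]
tool_rot: [-0.0, 0.146, 0.989, -0.0]
contact_force: [1.8, 0.1, 0.5]
gripper_width: 0.999
time: 1.15
tool_pos: [0.4082, 0.1729, 0.298]
tool_rot: [0.0, 0.146, 0.989, 0.0]
contact_force: [1.2, -0.1, 0.4]
gripper_width: 1.001
time: 1.65
tool_pos: [0.5219, -0.0391, 0.2976]
tool_rot: [-0.0, 0.146, 0.989, 0.0]
contact_force: [0.6, 1.1, 0.1]
gripper_width: 1.001
[-0.174  -0.1678 -0.0024] [-0.1783 -0.1717 -0.0024]
```

```bash

python3 -m pendant '[{"travel":[-0.034,-0.034,0],"spin":0,"fingers":-1},{"travel":[-0.034,-0.034,0],"spin":0,"fingers":-1},{"travel":[-0.034,-0.034,0],"spin":0,"fingers":-1},{"travel":[-0.034,-0.034,0],"spin":0,"fingers":-1},{"travel":[0,0,0],"spin":0,"fingers":-1}]'
python3 - <<'E'
from m import *
m=vision.camera_model("wrist")
cv2.imwrite("pics/w1.png",vision.get_image("wrist")[:,:,::-1])
import pickle;pickle.dump(m,open("w1.pkl","wb"))
for X in([.643,-.255,.006],[.6415,-.2634,.006],[.4735,-.0935,.093],[.4737,-.097,.006],[.629,-.0335,.093]):print(proj("wrist",X,m))
E
```

```text
time: 2.15
tool_pos: [0.6141, -0.2114, 0.2967]
tool_rot: [0.0, 0.148, 0.989, -0.001]
contact_force: [0.2, -0.1, 0.3]
gripper_width: 0.997
[295.06620633 229.8304288 ]
[288.8877872  230.55479333]
[394.8384442   39.06838006]
[376.55835989  61.16364472]
[484.4937044  178.65074497]
```

View pics/w1.png

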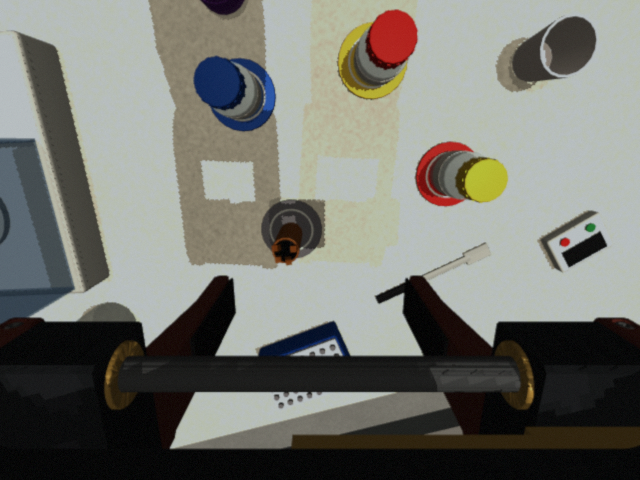

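Wrist view: the vial's open end is at (285,251) on the grey stand at (293,229). The blue bottle is at (220,83), the red cap at (391,38) and the yellow cap at (485,180).

```bash
cat > w.py <<'E'
from m import *
import pickle
def meas(im,m,boxes,z=.003):
    out={}
    for k,(col,box,zz) in boxes.items():
        M=biggest(mask(im,col,100,30),box)
        ys,xs=np.nonzero(M);hull=cv2.convexHull(np.c_[xs,ys].astype(np.int32))[:,0]
        P=np.array([onz("wrist",u,v,zz,m)[:2] for u,v in hull])
        c,r=circ(P)
        for _ in range(3):
            e=abs(np.hypot(*(P-c).T)-r);P=P[e<max(.002,2*np.median(e))];c,r=circ(P)
        out[k]=(c,r,np.array([xs.mean(),ys.mean()]),(onz("wrist",xs.mean(),ys.mean(),zz,m)[:2]))
    return out
E
python3 - <<'E'
from w import *
m=pickle.load(open("w1.pkl","rb"));im=load("pics/w1.png")
r=meas(im,m,dict(Sblue=("blue",(205,55,75,80),.003),Syel=("yellow",(332,15,80,90),.003),Sred=("red",(410,138,62,75),.003)))
for k in r:print(k,*r[k])
# cap tops
for k,col,b in(("red","red",(360,5,62,66)),("yel","yellow",(455,150,60,60)),("blue","blue",(188,50,62,62))):
    M=biggest(mask(im,col,100,30),b);cv2.imwrite(f"pics/m_{k}.png",M)
    ys,xs=np.nonzero(M);print(k,xs.min(),xs.max(),ys.min(),ys.max(),onz("wrist",xs.mean(),ys.mean(),.097,m))
h=hsv(im);G=biggest(cv2.inRange(h,(0,0,35),(180,50,110)),(258,196,70,60));ys,xs=np.nonzero(G)
print(xs.min(),xs.max(),ys.min(),ys.max())
crop("pics/w1.png",250,185,90,90,7,"pics/c5.png");crop("pics/w1.png",185,0,330,215,2,"pics/c6.png")
E
```

```text
Sblue [ 0.46119521 -0.26603431] 0.04267654503355324 [235.62448133  90.78250346] [ 0.45433942 -0.2704083 ]
Syel [ 0.47333149 -0.10062492] 0.041804940584787356 [362.51779935  70.00517799] [ 0.4776467 -0.1150417]
Sred [ 0.6324173  -0.03984454] 0.04151192915547071 [436.71799028 174.3273906 ] [ 0.62659228 -0.05408538]
red 367 417 11 69 [ 0.47403732 -0.09703853  0.097     ]
yel 457 508 159 203 [ 0.62909675 -0.03755543  0.097     ]
blue 195 250 57 112 [ 0.46160654 -0.26449107  0.097     ]
262 324 201 256
```

View pics/c5.png

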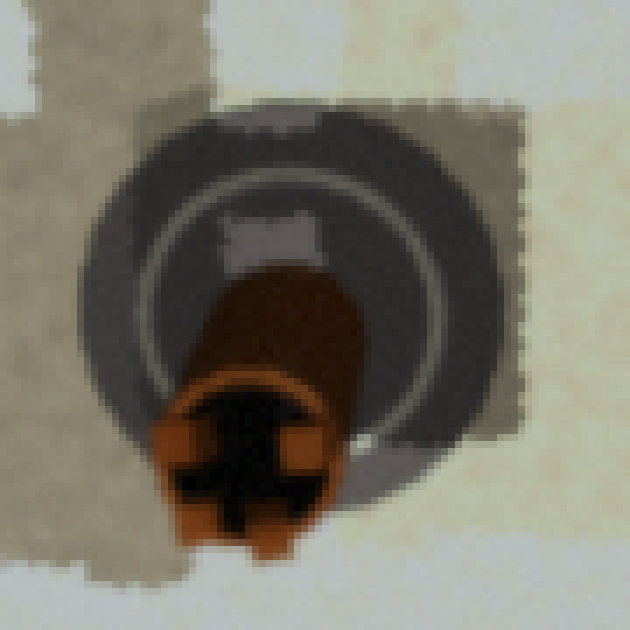

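View pics/c6.png

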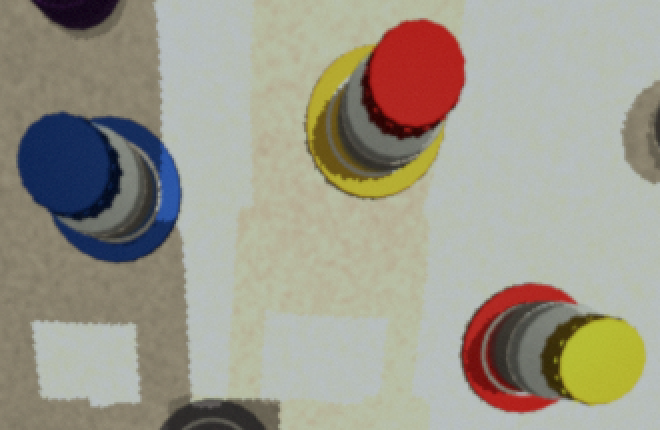

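```bash
python3 - <<'E'
from w import *
m=pickle.load(open("w1.pkl","rb"))
g=onz("wrist",291.6+.0,228.6,.004,m);v=onz("wrist",250+256/7,185+457/7,.084,m)
print(g,v)
for n in("scene","side"):print(n,proj(n,v),proj(n,g))
p,R,s=tool();print(p,to([v[0],v[1],.16]),to([v[0],v[1],.054]))
E
```

```text
[ 0.64040279 -0.2592946   0.004     ] [ 0.64574101 -0.26058434  0.084     ]
scene [165.17714695 269.75724194] [175.61817113 286.5565598 ]
side [449.87483126 386.1207983 ] [439.09228132 428.58514879]
[ 0.61279167 -0.20898484  0.29653679] [-0.0467 -0.0397  0.1365] [-0.0468 -0.0397  0.2425]
```

```bash

python3 -m pendant '[{"travel":[-0.0234,-0.02,0.03],"spin":0,"fingers":-1},{"travel":[-0.0234,-0.02,0.03],"spin":0,"fingers":-1},{"travel":[0,0,0.04],"spin":0,"fingers":-1},{"travel":[0,0,0.036],"spin":0,"fingers":-1},{"travel":[0,0,0],"spin":0,"fingers":-1}]'
python3 - <<'E'
from w import *
m=vision.camera_model("wrist");print(tool()[0])
cv2.imwrite("pics/w2.png",vision.get_image("wrist")[:,:,::-1])
pickle.dump(m,open("w2.pkl","wb"));print(proj("wrist",[.6457,-.2606,.084],m),proj("wrist",[.644,-.260,.006],m),to([.6445,-.26,.054]))
E
```

```text
time: 2.7
tool_pos: [0.6418, -0.2558, 0.156]
tool_rot: [-0.005, 0.146, 0.989, 0.001]
contact_force: [-0.6, -0.2, 0.7]
gripper_width: 1.001
[ 0.64175172 -0.25582527  0.15600007]
[314.46468243 259.03446117] [315.47682059 230.70191763] [-0.0024 -0.0031  0.1054]
```

View pics/w2.png

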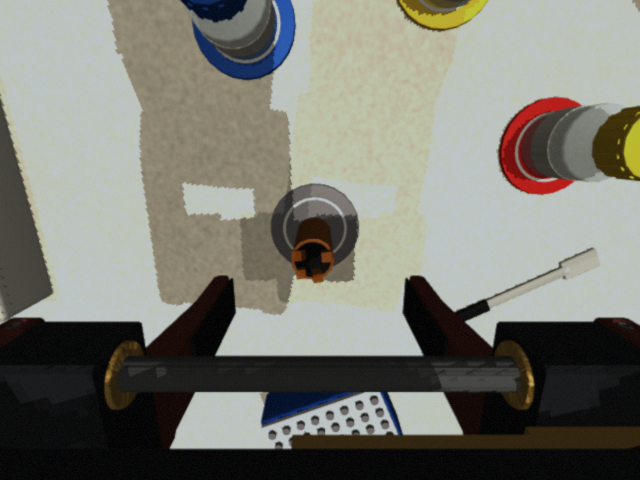

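The vial's rim is at (313,259), as predicted. I'll descend and grip.

```bash

python3 -m pendant '[{"travel":[-0.002,-0.002,0.03],"spin":0,"fingers":-1},{"travel":[0,0,0.03],"spin":0,"fingers":-1},{"travel":[0,0,0.025],"spin":0,"fingers":-1},{"travel":[0,0,0.015],"spin":0,"fingers":-1},{"travel":[0,0,0],"spin":0,"fingers":-1}]'
python3 -m pendant '[{"travel":[0,0,0],"spin":0,"fingers":1},{"travel":[0,0,0],"spin":0,"fingers":1},{"travel":[0,0,0],"spin":0,"fingers":1},{"travel":[0,0,0],"spin":0,"fingers":1},{"travel":[0,0,0],"spin":0,"fingers":1}]' 20
python3 -m pendant '[{"travel":[0,0,0],"spin":0,"fingers":1},{"travel":[0,0,0],"spin":0,"fingers":1},{"travel":[0,0,0],"spin":0,"fingers":1},{"travel":[0,0,0],"spin":0,"fingers":1}]'
```

```text
time: 3.25
tool_pos: [0.6468, -0.2602, 0.0616]
tool_rot: [-0.001, 0.146, 0.989, 0.0]
contact_force: [0.1, -0.4, -0.5]
gripper_width: 0.998
time: 3.75
tool_pos: [0.6472, -0.261, 0.0622]
tool_rot: [0.0, 0.146, 0.989, -0.0]
contact_force: [0.3, -0.1, 0.1]
gripper_width: 0.586
time: 4.15
tool_pos: [0.647, -0.2609, 0.0616]
tool_rot: [-0.0, 0.146, 0.989, 0.0]
contact_force: [-0.4, -0.0, 0.0]
gripper_width: 0.363
```

```bash

python3 -m pendant '[{"travel":[0,0,-0.02],"spin":0,"fingers":1},{"travel":[0,0,-0.04],"spin":0,"fingers":1},{"travel":[0,0,-0.05],"spin":0,"fingers":1},{"travel":[0,0,-0.05],"spin":0,"fingers":1},{"travel":[0,0,-0.05],"spin":0,"fingers":1}]' 
python3 -m pendant '[{"travel":[0,0,-0.03],"spin":0,"fingers":1},{"travel":[0,0,0],"spin":0,"fingers":1}]' 
python3 - <<'E'
from m import *
print(to([.53,.353,.30]), to([.53,.15,.3]))
cv2.imwrite("pics/s2.png",vision.get_image("side")[:,:,::-1])
E
```

```text
time: 4.65
tool_pos: [0.6466, -0.2607, 0.2733]
tool_rot: [-0.0, 0.146, 0.989, 0.0]
contact_force: [0.5, -0.4, -1.5]
gripper_width: 0.357
time: 4.85
tool_pos: [0.6493, -0.2618, 0.3078]
tool_rot: [0.005, 0.146, 0.989, -0.001]
contact_force: [-0.1, -1.3, -0.7]
gripper_width: 0.362
[0.2917 0.5542 0.0045] [0.2331 0.3599 0.0052]
```

View pics/s2.png

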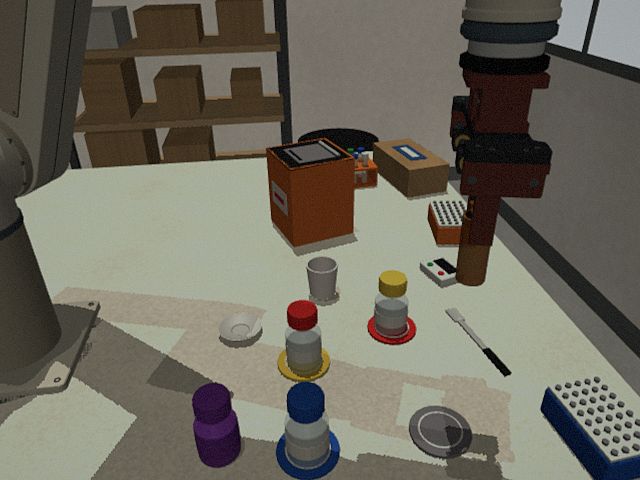

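```bash

python3 -m pendant '[{"travel":[0.0224,0.0426,0],"spin":0,"fingers":1},{"travel":[0.0224,0.0426,0],"spin":0,"fingers":1},{"travel":[0.0224,0.0426,0],"spin":0,"fingers":1},{"travel":[0.0224,0.0426,0],"spin":0,"fingers":1},{"travel":[0.0224,0.0426,0],"spin":0,"fingers":1}]' 
python3 -m pendant '[{"travel":[0.0224,0.0426,0],"spin":0,"fingers":1},{"travel":[0.0224,0.0426,0],"spin":0,"fingers":1},{"travel":[0.0224,0.0426,0],"spin":0,"fingers":1},{"travel":[0.0224,0.0426,0],"spin":0,"fingers":1},{"travel":[0,0,0],"spin":0,"fingers":1}]' 
python3 - <<'E'
from w import *
m=vision.camera_model("wrist");print(to([.53,.353,.30]))
cv2.imwrite("pics/w3.png",vision.get_image("wrist")[:,:,::-1]);pickle.dump(m,open("w3.pkl","wb"))
E
```

```text
time: 5.4
tool_pos: [0.5993, -0.0228, 0.2989]
tool_rot: [-0.002, 0.146, 0.989, -0.0]
contact_force: [1.2, 1.3, -0.2]
gripper_width: 0.36
time: 5.9
tool_pos: [0.5621, 0.169, 0.2991]
tool_rot: [-0.002, 0.143, 0.99, -0.0]
contact_force: [0.3, -0.2, -1.4]
gripper_width: 0.359
[ 0.083   0.1674 -0.0007]
```

View pics/w3.png

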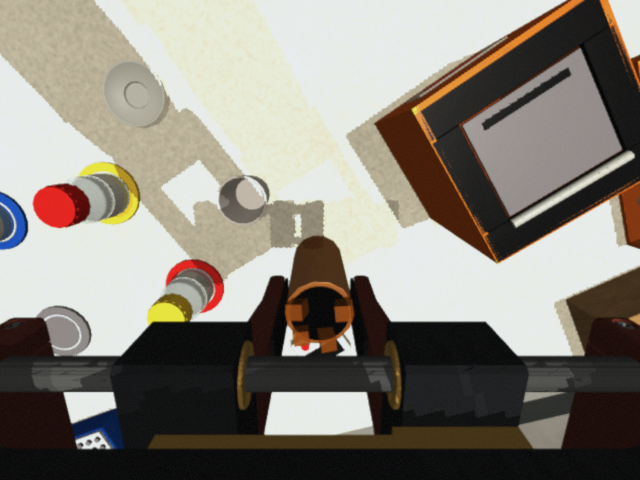

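The bin is at the upper right of the wrist view. The flap corners are about (463,124), (584,44), (636,158) and (514,228), and the striped free edge is on the robot's side.

```bash
python3 - <<'E'
from w import *
m=pickle.load(open("w3.pkl","rb"))
P=[onz("wrist",u,v,.185,m) for u,v in((463,124),(584,44),(636,158),(514,228),(413,110),(498,262),(603,0))]
for p in P:print(p.round(4))
print(np.mean(P[:4],0),"outer mid",(P[5]+P[6])/2)
c=(P[5]+P[6])/2; c=(c+np.mean(P[:4],0))/2
ex=np.array([.956,.294,0]);t=c-.006*ex;print(c,t,to([t[0],t[1],.30]))
E
```

```text
[0.508  0.2995 0.185 ]
[0.4786 0.3925 0.185 ]
[0.5716 0.4252 0.185 ]
[0.6012 0.326  0.185 ]
[0.4873 0.265  0.185 ]
[0.6273 0.3089 0.185 ]
[0.4544 0.4074 0.185 ]
[0.53986318 0.36080273 0.185     ] outer mid [0.54086856 0.35812931 0.185     ]
[0.54036587 0.35946602 0.185     ] [0.53462987 0.35770202 0.185     ] [ 0.0813  0.1752 -0.0009]
```

```bash

python3 -m pendant '[{"travel":[0.02,0.043,0],"spin":0,"fingers":1},{"travel":[0.02,0.043,0],"spin":0,"fingers":1},{"travel":[0.02,0.043,0],"spin":0,"fingers":1},{"travel":[0.022,0.045,0],"spin":0,"fingers":1},{"travel":[0,0,0],"spin":0,"fingers":1}]' 
python3 -m pendant '[{"travel":[0,0,0.0],"spin":0,"fingers":1}]'
python3 - <<'E'
from w import *
m=vision.camera_model("wrist");p=tool()[0];print(p,to([.532,.358,.25]))
cv2.imwrite("pics/w4.png",vision.get_image("wrist")[:,:,::-1]);
E
```

```text
time: 6.45
tool_pos: [0.5352, 0.358, 0.2995]
tool_rot: [-0.001, 0.144, 0.99, -0.0]
contact_force: [-0.1, -0.7, -1.4]
gripper_width: 0.362
time: 6.55
tool_pos: [0.536, 0.3538, 0.2997]
tool_rot: [-0.001, 0.145, 0.989, -0.001]
contact_force: [1.1, -1.0, -0.3]
gripper_width: 0.36
[0.53601753 0.35383977 0.29973918] [0.005  0.003  0.0497]
```

View pics/w4.png

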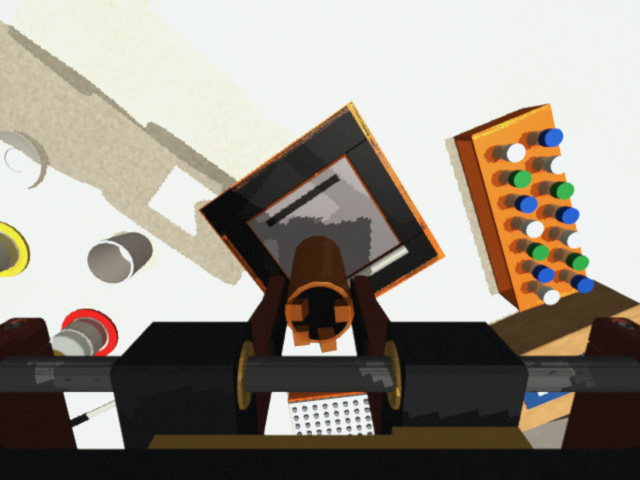

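```bash
python3 - <<'E'
from w import *
for u,v in((200,210),(350,103),(444,256)):print(onz("wrist",u,v,.185))
print((onz("wrist",200,210,.185)+onz("wrist",444,256,.185))/2)
E
```

```text
[0.48705611 0.26502356 0.185     ]
[0.44367066 0.40484377 0.185     ]
[0.58426312 0.44931829 0.185     ]
[0.53565961 0.35717093 0.185     ]
```

```bash

python3 -m pendant '[{"travel":[0.006,0,0.03],"spin":0,"fingers":1},{"travel":[0,0,0.025],"spin":0,"fingers":1},{"travel":[0,0,0.02],"spin":0,"fingers":1},{"travel":[0,0,0.015],"spin":0,"fingers":1},{"travel":[0,0,0.01],"spin":0,"fingers":1}]' 
python3 -m pendant '[{"travel":[0,0,0.008],"spin":0,"fingers":1},{"travel":[0,0,0],"spin":0,"fingers":1},{"travel":[0,0,0],"spin":0,"fingers":1}]' 
python3 - <<'E'
from w import *
cv2.imwrite("pics/s3.png",vision.get_image("scene")[180:360,360:560,::-1].repeat(3,0).repeat(3,1))
cv2.imwrite("pics/d3.png",vision.get_image("side")[80:260,220:400,::-1].repeat(3,0).repeat(3,1))
E
```

```text
time: 7.1
tool_pos: [0.5309, 0.3544, 0.2004]
tool_rot: [-0.001, 0.147, 0.989, -0.001]
contact_force: [0.2, 0.7, -1.0]
gripper_width: 0.365
time: 7.4
tool_pos: [0.531, 0.3563, 0.1942]
tool_rot: [0.0, 0.146, 0.989, 0.0]
contact_force: [0.4, 0.4, -1.5]
gripper_width: 0.359
```

View pics/s3.png

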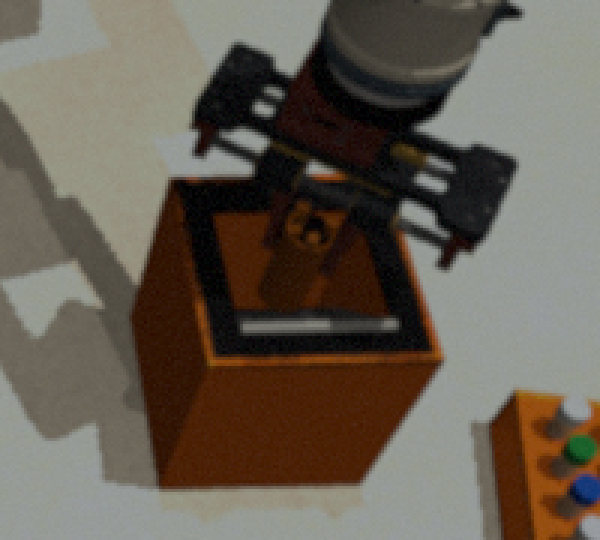

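View pics/d3.png

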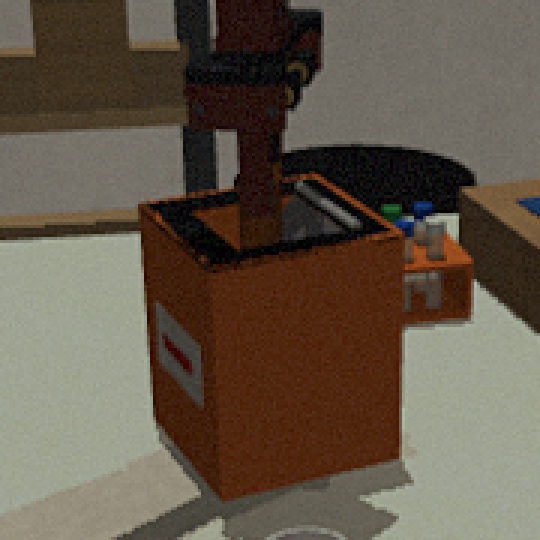

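The flap hangs open, with the vial in the opening and still held. Its middle is at about z = 0.179, so I'll release.

```bash

python3 -m pendant '[{"travel":[0,0,0],"spin":0,"fingers":0},{"travel":[0,0,0],"spin":0,"fingers":-0.4},{"travel":[0,0,0],"spin":0,"fingers":-0.4},{"travel":[0,0,0],"spin":0,"fingers":-0.4},{"travel":[0,0,0],"spin":0,"fingers":-0.4}]' 
python3 -m pendant '[{"travel":[0,0,-0.02],"spin":0,"fingers":-0.4},{"travel":[0,0,-0.04],"spin":0,"fingers":-1},{"travel":[0,0,-0.04],"spin":0,"fingers":-1},{"travel":[0,0,-0.02],"spin":0,"fingers":-1},{"travel":[0,0,0],"spin":0,"fingers":-1}]' 
python3 - <<'E'
from w import *
cv2.imwrite("pics/s4.png",vision.get_image("scene")[180:360,360:560,::-1].repeat(3,0).repeat(3,1))
cv2.imwrite("pics/w5.png",vision.get_image("wrist")[:,:,::-1])
E
```

```text
time: 8.0
tool_pos: [0.5307, 0.3564, 0.1938]
tool_rot: [0.0, 0.146, 0.989, 0.0]
contact_force: [0.1, -0.6, 0.3]
gripper_width: 0.699
time: 8.5
tool_pos: [0.5321, 0.3573, 0.3175]
tool_rot: [0.003, 0.146, 0.989, 0.002]
contact_force: [-0.4, -0.1, -1.0]
gripper_width: 0.988
```

View pics/s4.png

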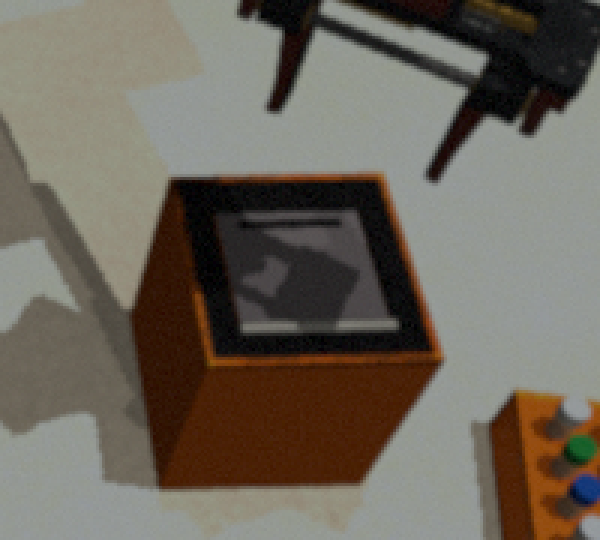

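View pics/w5.png

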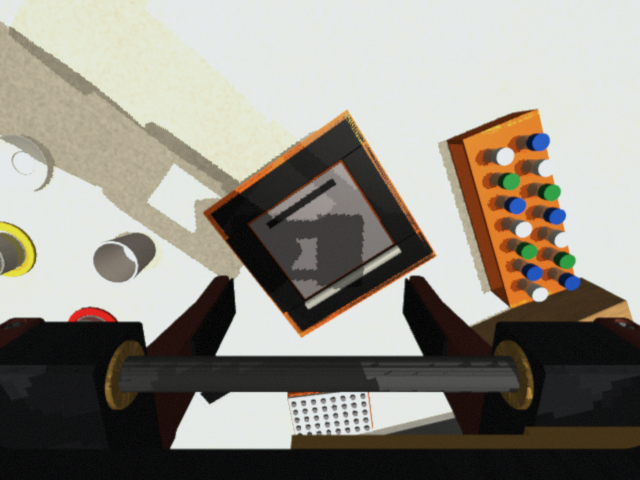

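The vial is gone and the flap is shut, level at about (325,245) in the wrist view. Next is the red-cap bottle.

```bash
python3 - <<'E'
from m import *
print(to([.473,-.098,.26]))
E
```

```text
[-0.0762 -0.4514  0.0532]
```

```bash

python3 -m pendant '[{"travel":[-0.0076,-0.045,0.005],"spin":0,"fingers":-1},{"travel":[-0.0076,-0.045,0.005],"spin":0,"fingers":-1},{"travel":[-0.0076,-0.045,0.005],"spin":0,"fingers":-1},{"travel":[-0.0076,-0.045,0.005],"spin":0,"fingers":-1},{"travel":[-0.0076,-0.045,0.005],"spin":0,"fingers":-1}]'
python3 -m pendant '[{"travel":[-0.0076,-0.045,0.005],"spin":0,"fingers":-1},{"travel":[-0.0076,-0.045,0.005],"spin":0,"fingers":-1},{"travel":[-0.0076,-0.045,0.005],"spin":0,"fingers":-1},{"travel":[-0.0076,-0.045,0.005],"spin":0,"fingers":-1},{"travel":[-0.0076,-0.045,0.005],"spin":0,"fingers":-1}]'
python3 -m pendant '[{"travel":[0,0,0],"spin":0,"fingers":-1},{"travel":[0,0,0],"spin":0,"fingers":-1}]'
python3 - <<'E'
from w import *
m=vision.camera_model("wrist");print(tool()[0],to([.473,-.098,.26]))
cv2.imwrite("pics/w6.png",vision.get_image("wrist")[:,:,::-1]);pickle.dump(m,open("w6.pkl","wb"))
E
```

```text
time: 9.1
tool_pos: [0.5003, 0.1281, 0.2863]
tool_rot: [-0.002, 0.146, 0.989, -0.001]
contact_force: [1.3, -0.6, -0.1]
gripper_width: 0.999
time: 9.6
tool_pos: [0.4717, -0.0979, 0.2616]
tool_rot: [-0.002, 0.146, 0.989, 0.0]
contact_force: [0.9, 0.0, 0.2]
gripper_width: 0.996
time: 9.8
tool_pos: [0.4723, -0.0971, 0.262]
tool_rot: [-0.002, 0.147, 0.989, 0.0]
contact_force: [0.0, 0.2, -0.3]
gripper_width: 0.999
[ 0.47229243 -0.0970635   0.26199258] [-0.001  -0.0007  0.002 ]
```

View pics/w6.png

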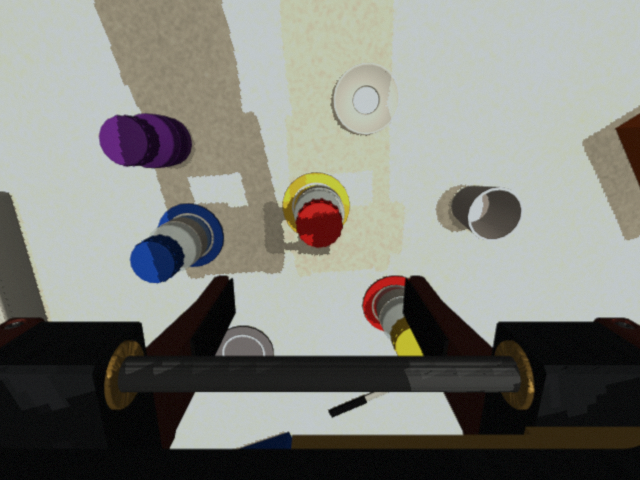

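```bash
python3 - <<'E'
from w import *
m=pickle.load(open("w6.pkl","rb"));im=load("pics/w6.png")
r=meas(im,m,dict(Syel=("yellow",(278,168,76,76),.003),Sblue=("blue",(188,202,38,66),.003)))
for k in r:print(k,*r[k])
M=biggest(mask(im,"red",100,30),(290,190,60,65));ys,xs=np.nonzero(M);print(xs.min(),xs.max(),ys.min(),ys.max())
c=((xs.min()+xs.max())/2,(ys.min()+ys.max())/2);print(c,onz("wrist",*c,.095,m),onz("wrist",c[0],c[1],.102,m))
crop("pics/w6.png",270,160,100,100,6,"pics/c7.png")
crop("pics/w6.png",120,190,120,110,6,"pics/c8.png")
E
```

```text
Syel [ 0.47350462 -0.10076423] 0.04177023892350906 [312.53316541 194.90596138] [ 0.45715404 -0.10099245]
Sblue [ 0.46276844 -0.2647538 ] 0.041170384627727215 [208.98922156 233.69580838] [ 0.46592689 -0.24191163]
297 343 200 248
(np.float64(320.0), np.float64(224.0)) [ 0.4743843  -0.09689953  0.095     ] [ 0.4728088  -0.09644323  0.102     ]
```

View pics/c7.png

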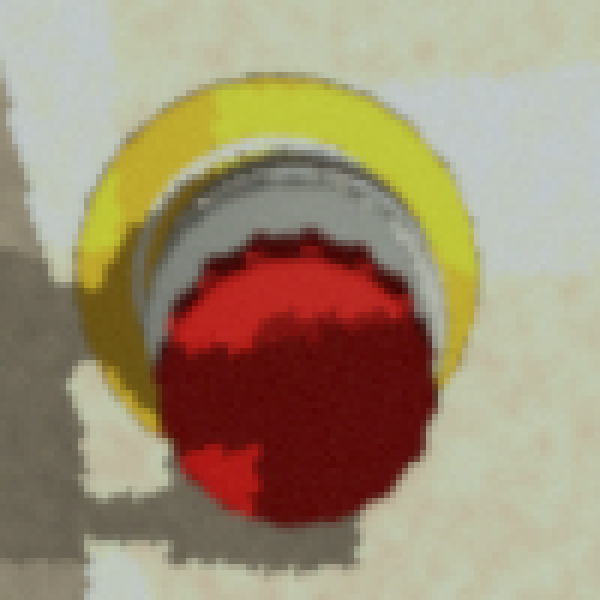

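View pics/c8.png

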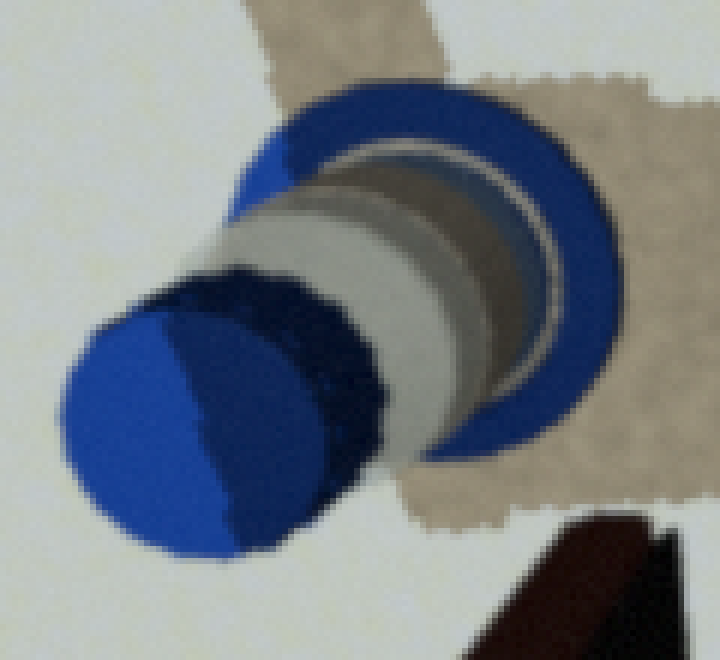

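Red cap centre is (0.4735,-0.097). The yellow stand is (0.4735,-0.1008) in both wrist views. I'll descend and grip.

```bash

python3 -m pendant '[{"travel":[-0.001,0,0.045],"spin":0,"fingers":-1},{"travel":[0,0,0.045],"spin":0,"fingers":-1},{"travel":[0,0,0.045],"spin":0,"fingers":-1},{"travel":[0,0,0.03],"spin":0,"fingers":-1},{"travel":[0,0,0.02],"spin":0,"fingers":-1}]'
python3 -m pendant '[{"travel":[0,0,0],"spin":0,"fingers":-1},{"travel":[0,0,0],"spin":0,"fingers":1},{"travel":[0,0,0],"spin":0,"fingers":1},{"travel":[0,0,0],"spin":0,"fingers":1},{"travel":[0,0,0],"spin":0,"fingers":1}]' 20
python3 -m pendant '[{"travel":[0,0,0],"spin":0,"fingers":1},{"travel":[0,0,0],"spin":0,"fingers":1},{"travel":[0,0,0],"spin":0,"fingers":1}]' 20
```

```text
time: 10.35
tool_pos: [0.4731, -0.0946, 0.076]
tool_rot: [-0.002, 0.145, 0.989, 0.0]
contact_force: [-0.5, 0.2, -0.3]
gripper_width: 0.998
time: 10.85
tool_pos: [0.4752, -0.0968, 0.0797]
tool_rot: [0.001, 0.146, 0.989, -0.0]
contact_force: [-0.4, -0.2, -0.7]
gripper_width: 0.673
time: 11.15
tool_pos: [0.4748, -0.0969, 0.0791]
tool_rot: [0.0, 0.146, 0.989, -0.0]
contact_force: [-0.8, -1.1, 4.5]
gripper_width: 0.509
```

```bash

python3 -m pendant '[{"travel":[0,0,-0.02],"spin":0,"fingers":1},{"travel":[0,0,-0.04],"spin":0,"fingers":1},{"travel":[0,0,-0.04],"spin":0,"fingers":1},{"travel":[0,0,-0.03],"spin":0,"fingers":1},{"travel":[0,0,0],"spin":0,"fingers":1}]' 20
python3 -m pendant '[{"travel":[-0.021,-0.011,0],"spin":0,"fingers":1},{"travel":[-0.041,-0.0215,0],"spin":0,"fingers":1},{"travel":[-0.041,-0.0215,0],"spin":0,"fingers":1},{"travel":[-0.041,-0.0215,0],"spin":0,"fingers":1},{"travel":[-0.041,-0.0215,0],"spin":0,"fingers":1}]'
python3 -m pendant '[{"travel":[-0.0205,-0.0107,0],"spin":0,"fingers":1},{"travel":[0,0,0],"spin":0,"fingers":1},{"travel":[0,0,0],"spin":0,"fingers":1}]'
python3 - <<'E'
from w import *
m=vision.camera_model("wrist");print(tool()[0],to([.6405,-.2595,.079]))
cv2.imwrite("pics/w7.png",vision.get_image("wrist")[:,:,::-1]);pickle.dump(m,open("w7.pkl","wb"))
E
```

```text
time: 11.65
tool_pos: [0.4768, -0.0973, 0.2123]
tool_rot: [0.004, 0.146, 0.989, -0.0]
contact_force: [-0.3, -0.5, -3.0]
gripper_width: 0.506
time: 12.15
tool_pos: [0.6238, -0.244, 0.2062]
tool_rot: [-0.001, 0.146, 0.989, 0.0]
contact_force: [0.5, 0.0, -1.1]
gripper_width: 0.504
time: 12.45
tool_pos: [0.6388, -0.2588, 0.206]
tool_rot: [-0.002, 0.146, 0.989, 0.001]
contact_force: [-0.9, -0.5, -2.7]
gripper_width: 0.503
[ 0.63882328 -0.25877541  0.20604965] [-0.0023 -0.0003  0.127 ]
```

View pics/w7.png

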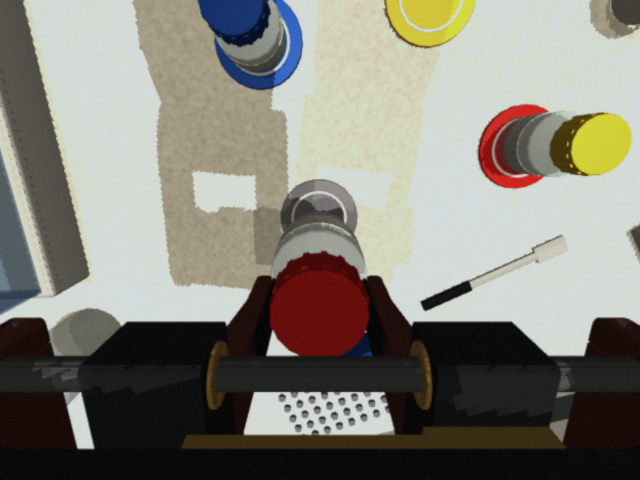

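```bash

python3 -m pendant '[{"travel":[-0.001,0,0.035],"spin":0,"fingers":1},{"travel":[0,0,0.04],"spin":0,"fingers":1},{"travel":[0,0,0.03],"spin":0,"fingers":1},{"travel":[0,0,0.012],"spin":0,"fingers":1},{"travel":[0,0,0.004],"spin":0,"fingers":1}]'
python3 -m pendant '[{"travel":[0,0,0.003],"spin":0,"fingers":1},{"travel":[0,0,0],"spin":0,"fingers":1},{"travel":[0,0,0],"spin":0,"fingers":1}]'
```

```text
time: 13.0
tool_pos: [0.6398, -0.2584, 0.0863]
tool_rot: [-0.001, 0.146, 0.989, 0.0]
contact_force: [-0.1, -0.2, -1.1]
gripper_width: 0.508
time: 13.3
tool_pos: [0.642, -0.2598, 0.0863]
tool_rot: [0.001, 0.146, 0.989, -0.0]
contact_force: [1.1, -0.3, -1.2]
gripper_width: 0.509
```

```bash

python3 -m pendant '[{"travel":[0,0,0.004],"spin":0,"fingers":1},{"travel":[0,0,0.002],"spin":0,"fingers":1},{"travel":[0,0,0],"spin":0,"fingers":1}]'
```

```text
time: 13.6
tool_pos: [0.6413, -0.2598, 0.0791]
tool_rot: [0.0, 0.146, 0.989, -0.0]
contact_force: [-0.7, -0.1, 0.6]
gripper_width: 0.507
```

```bash

python3 -m pendant '[{"travel":[0,0,0],"spin":0,"fingers":0.3},{"travel":[0,0,0],"spin":0,"fingers":-1},{"travel":[0,0,0],"spin":0,"fingers":-1},{"travel":[0,0,0],"spin":0,"fingers":-1},{"travel":[0,0,0],"spin":0,"fingers":-1}]'
python3 -m pendant '[{"travel":[0,0,-0.03],"spin":0,"fingers":-1},{"travel":[0,0,-0.05],"spin":0,"fingers":-1},{"travel":[0,0,-0.05],"spin":0,"fingers":-1},{"travel":[0,0,-0.05],"spin":0,"fingers":-1},{"travel":[0,0,0],"spin":0,"fingers":-1}]'
python3 - <<'E'
from w import *
m=vision.camera_model("wrist");print(tool()[0],to([.629,-.0375,.25]))
cv2.imwrite("pics/w8.png",vision.get_image("wrist")[:,:,::-1]);pickle.dump(m,open("w8.pkl","wb"))
E
```

```text
time: 14.1
tool_pos: [0.6411, -0.2594, 0.0786]
tool_rot: [-0.0, 0.146, 0.989, 0.0]
contact_force: [-0.3, 0.1, -0.3]
gripper_width: 0.831
time: 14.6
tool_pos: [0.6449, -0.261, 0.2675]
tool_rot: [0.007, 0.146, 0.989, -0.002]
contact_force: [-0.5, -0.1, 0.1]
gripper_width: 0.998
[ 0.64486336 -0.26102902  0.26751514] [0.0799 0.2095 0.0161]
```

View pics/w8.png

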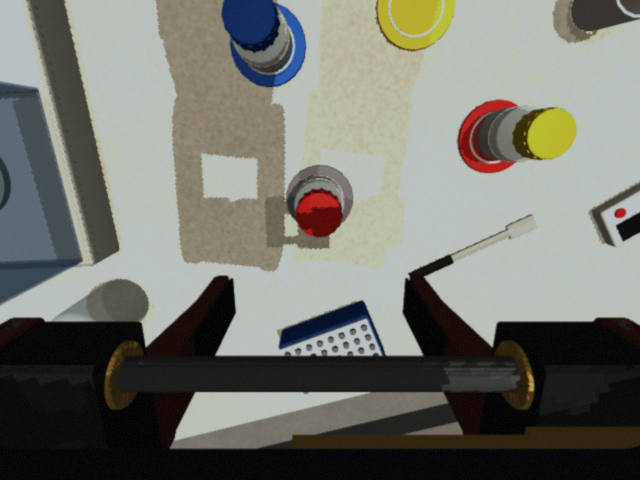

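The red-cap bottle stands on the grey stand, at (320,210) in the wrist view. Next is the yellow one.

```bash

python3 -m pendant '[{"travel":[0.016,0.042,0],"spin":0,"fingers":-1},{"travel":[0.016,0.042,0],"spin":0,"fingers":-1},{"travel":[0.016,0.042,0],"spin":0,"fingers":-1},{"travel":[0.016,0.042,0],"spin":0,"fingers":-1},{"travel":[0.016,0.042,0],"spin":0,"fingers":-1}]'
python3 -m pendant '[{"travel":[0,0,0],"spin":0,"fingers":-1},{"travel":[0,0,0],"spin":0,"fingers":-1}]'
python3 - <<'E'
from w import *
m=vision.camera_model("wrist");print(tool()[0])
im=vision.get_image("wrist");cv2.imwrite("pics/w9.png",im[:,:,::-1]);pickle.dump(m,open("w9.pkl","wb"))
p=proj("wrist",[.63,-.038,.05],m).astype(int);print(p)
b=(p[0]-70,p[1]-70,140,140)
r=meas(im,m,dict(Sred=("red",b,.003)));print(r)
M=biggest(mask(im,"yellow",100,30),(p[0]-40,p[1]-25,80,90));ys,xs=np.nonzero(M);c=((xs.min()+xs.max())/2,(ys.min()+ys.max())/2);print(xs.min(),xs.max(),ys.min(),ys.max(),onz("wrist",*c,.097,m))
E
```

```text
time: 15.15
tool_pos: [0.6237, -0.0336, 0.2566]
tool_rot: [-0.002, 0.146, 0.989, -0.0]
contact_force: [1.2, -0.4, -0.0]
gripper_width: 0.998
time: 15.35
tool_pos: [0.6243, -0.0345, 0.2572]
tool_rot: [-0.001, 0.145, 0.989, -0.0]
contact_force: [-0.0, -0.0, -0.2]
gripper_width: 0.999
[ 0.62434382 -0.03448452  0.25715989]
[317 219]
{'Sred': (array([ 0.63219201, -0.0394749 ]), np.float64(0.04158888497939658), array([315.18815331, 200.83972125]), array([ 0.61671622, -0.03753236]))}
296 341 204 253 [ 0.62893768 -0.03675493  0.097     ]
```

View pics/w9.png

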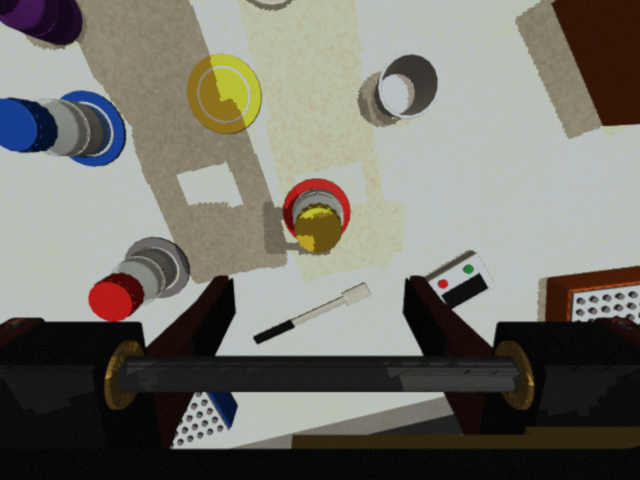

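```bash

python3 -m pendant '[{"travel":[-0.005,-0.001,0.045],"spin":0,"fingers":-1},{"travel":[0,0,0.045],"spin":0,"fingers":-1},{"travel":[0,0,0.043],"spin":0,"fingers":-1},{"travel":[0,0,0.03],"spin":0,"fingers":-1},{"travel":[0,0,0.015],"spin":0,"fingers":-1}]'
python3 -m pendant '[{"travel":[0,0,0],"spin":0,"fingers":-1},{"travel":[0,0,0],"spin":0,"fingers":1},{"travel":[0,0,0],"spin":0,"fingers":1},{"travel":[0,0,0],"spin":0,"fingers":1},{"travel":[0,0,0],"spin":0,"fingers":1}]' 20
python3 -m pendant '[{"travel":[0,0,0],"spin":0,"fingers":1},{"travel":[0,0,0],"spin":0,"fingers":1},{"travel":[0,0,0],"spin":0,"fingers":1}]' 20
python3 - <<'E'
from w import *
m=pickle.load(open("w9.pkl","rb"));im=load("pics/w9.png")
print(meas(im,m,dict(Y=("yellow",(180,45,90,95),.003))),to([.4735+.000,-.1008,.08]))
E
```

```text
time: 15.9
tool_pos: [0.6275, -0.0395, 0.077]
tool_rot: [-0.003, 0.147, 0.989, -0.0]
contact_force: [0.0, -0.4, -0.3]
gripper_width: 1.005
time: 16.4
tool_pos: [0.6304, -0.0378, 0.082]
tool_rot: [0.001, 0.146, 0.989, 0.0]
contact_force: [0.5, -0.7, 0.1]
gripper_width: 0.674
time: 16.7
tool_pos: [0.6299, -0.0376, 0.0811]
tool_rot: [0.0, 0.146, 0.989, 0.0]
contact_force: [-0.6, -0.1, 3.4]
gripper_width: 0.507
{'Y': (array([ 0.47319004, -0.10091057]), np.float64(0.04193117727748971), array([224.43339544,  94.81741966]), array([ 0.47203454, -0.10077133]))} [ 0.1315 -0.1056  0.001 ]
```

```bash

python3 -m pendant '[{"travel":[0,0,-0.02],"spin":0,"fingers":1},{"travel":[0,0,-0.04],"spin":0,"fingers":1},{"travel":[0,0,-0.03],"spin":0,"fingers":1},{"travel":[0.02,-0.0156,0],"spin":0,"fingers":1},{"travel":[0.031,-0.025,0],"spin":0,"fingers":1}]' 20
python3 -m pendant '[{"travel":[0.031,-0.025,0],"spin":0,"fingers":1},{"travel":[0.031,-0.025,0],"spin":0,"fingers":1},{"travel":[0.0185,-0.015,0],"spin":0,"fingers":1},{"travel":[0,0,0],"spin":0,"fingers":1},{"travel":[0,0,0],"spin":0,"fingers":1}]'
python3 - <<'E'
from w import *
print(to([.4733,-.1008,.081]))
E
```

```text
time: 17.2
tool_pos: [0.5705, -0.0617, 0.1718]
tool_rot: [0.002, 0.145, 0.989, 0.0]
contact_force: [0.5, -0.2, -2.3]
gripper_width: 0.508
time: 17.7
tool_pos: [0.4735, -0.1011, 0.1709]
tool_rot: [0.0, 0.146, 0.989, 0.0]
contact_force: [1.0, -0.4, -2.3]
gripper_width: 0.509
[0.0003 0.0002 0.0899]
```

```bash

python3 -m pendant '[{"travel":[0,0,0.03],"spin":0,"fingers":1},{"travel":[0,0,0.03],"spin":0,"fingers":1},{"travel":[0,0,0.015],"spin":0,"fingers":1},{"travel":[0,0,0.006],"spin":0,"fingers":1},{"travel":[0,0,0.004],"spin":0,"fingers":1}]'
python3 -m pendant '[{"travel":[0,0,0.002],"spin":0,"fingers":1},{"travel":[0,0,0],"spin":0,"fingers":1},{"travel":[0,0,0],"spin":0,"fingers":1}]'
```

```text
time: 18.2
tool_pos: [0.4742, -0.1006, 0.0852]
tool_rot: [-0.0, 0.146, 0.989, 0.0]
contact_force: [-0.0, 0.6, -1.6]
gripper_width: 0.505
time: 18.5
tool_pos: [0.4738, -0.101, 0.0843]
tool_rot: [0.001, 0.146, 0.989, -0.0]
contact_force: [0.2, 0.1, -1.0]
gripper_width: 0.506
```

```bash

python3 -m pendant '[{"travel":[0,0,0.002],"spin":0,"fingers":1},{"travel":[0,0,0.0015],"spin":0,"fingers":1},{"travel":[0,0,0],"spin":0,"fingers":1}]'
```

```text
time: 18.8
tool_pos: [0.4738, -0.1009, 0.081]
tool_rot: [0.001, 0.146, 0.989, 0.0]
contact_force: [-1.4, 2.6, 6.0]
gripper_width: 0.507
```

Contact is felt (6 N upward). Release, lift and look.

```bash

python3 -m pendant '[{"travel":[0,0,0],"spin":0,"fingers":0.3},{"travel":[0,0,0],"spin":0,"fingers":-1},{"travel":[0,0,0],"spin":0,"fingers":-1},{"travel":[0,0,0],"spin":0,"fingers":-1},{"travel":[0,0,0],"spin":0,"fingers":-1}]'
python3 -m pendant '[{"travel":[0,0,-0.03],"spin":0,"fingers":-1},{"travel":[0,0,-0.05],"spin":0,"fingers":-1},{"travel":[0,0,-0.05],"spin":0,"fingers":-1},{"travel":[0,0,-0.05],"spin":0,"fingers":-1},{"travel":[0,0,0],"spin":0,"fingers":-1}]'
python3 - <<'E'
from w import *
m=vision.camera_model("wrist");print(tool()[0],to([.6413,-.2595,.26]))
cv2.imwrite("pics/w10.png",vision.get_image("wrist")[:,:,::-1]);pickle.dump(m,open("w10.pkl","wb"))
E
```

```text
time: 19.3
tool_pos: [0.4732, -0.1009, 0.0801]
tool_rot: [-0.0, 0.146, 0.989, -0.0]
contact_force: [-0.2, 0.4, -0.1]
gripper_width: 0.834
time: 19.8
tool_pos: [0.477, -0.1018, 0.2667]
tool_rot: [0.006, 0.146, 0.989, -0.001]
contact_force: [0.6, -0.3, 0.5]
gripper_width: 1.003
[ 0.47696867 -0.10178051  0.26669872] [-0.2028 -0.1036  0.0091]
```

View pics/w10.png

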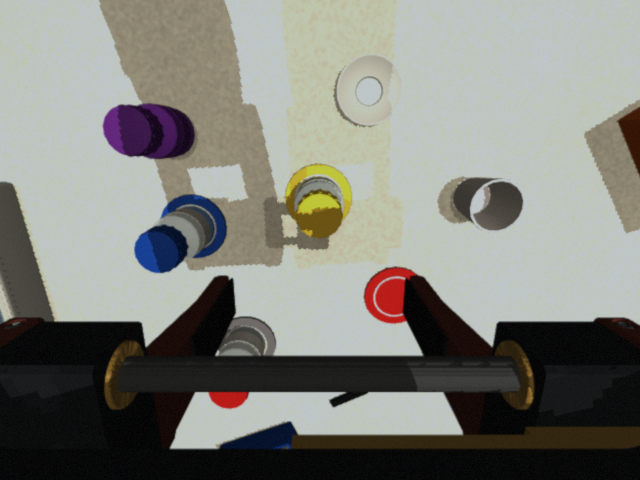

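The yellow-cap bottle stands on the yellow stand, at (320,200). Now back for the red one.

```bash

python3 -m pendant '[{"travel":[-0.0405,-0.0207,0],"spin":0,"fingers":-1},{"travel":[-0.0405,-0.0207,0],"spin":0,"fingers":-1},{"travel":[-0.0405,-0.0207,0],"spin":0,"fingers":-1},{"travel":[-0.0405,-0.0207,0],"spin":0,"fingers":-1},{"travel":[-0.0405,-0.0207,0],"spin":0,"fingers":-1}]'
python3 -m pendant '[{"travel":[0,0,0],"spin":0,"fingers":-1},{"travel":[0,0,0],"spin":0,"fingers":-1}]'
python3 - <<'E'
from w import *
m=vision.camera_model("wrist");print(tool()[0])
im=vision.get_image("wrist");cv2.imwrite("pics/w11.png",im[:,:,::-1]);pickle.dump(m,open("w11.pkl","wb"))
p=proj("wrist",[.6413,-.2598,.097],m).astype(int);print(p)
M=biggest(mask(im,"red",100,30),(p[0]-40,p[1]-40,80,80));ys,xs=np.nonzero(M);c=((xs.min()+xs.max())/2,(ys.min()+ys.max())/2);X=onz("wrist",*c,.097,m);print(xs.min(),xs.max(),ys.min(),ys.max(),X,to([.6413,-.2597,.079]))
E
```

```text
time: 20.35
tool_pos: [0.6375, -0.2594, 0.2575]
tool_rot: [-0.002, 0.146, 0.989, 0.0]
contact_force: [0.3, -0.7, 0.4]
gripper_width: 1.002
time: 20.55
tool_pos: [0.6363, -0.2585, 0.2571]
tool_rot: [-0.002, 0.146, 0.989, 0.001]
contact_force: [-0.9, 0.6, -0.8]
gripper_width: 0.997
[ 0.63629687 -0.25849945  0.25708028]
[319 228]
295 343 203 252 [ 0.63978289 -0.25967286  0.097     ] [-0.0065 -0.0004  0.1787]
```

```bash

python3 -m pendant '[{"travel":[-0.004,0,0.045],"spin":0,"fingers":-1},{"travel":[0,0,0.045],"spin":0,"fingers":-1},{"travel":[0,0,0.043],"spin":0,"fingers":-1},{"travel":[0,0,0.03],"spin":0,"fingers":-1},{"travel":[0,0,0.015],"spin":0,"fingers":-1}]'
python3 -m pendant '[{"travel":[0,0,0],"spin":0,"fingers":-1},{"travel":[0,0,0],"spin":0,"fingers":1},{"travel":[0,0,0],"spin":0,"fingers":1},{"travel":[0,0,0],"spin":0,"fingers":1},{"travel":[0,0,0],"spin":0,"fingers":1}]' 20
python3 -m pendant '[{"travel":[0,0,0],"spin":0,"fingers":1},{"travel":[0,0,0],"spin":0,"fingers":1},{"travel":[0,0,0],"spin":0,"fingers":1}]' 20
python3 - <<'E'
from w import *
print(to([.6322,-.0396,.08]))
E
```

```text
time: 21.1
tool_pos: [0.6382, -0.2575, 0.0789]
tool_rot: [-0.003, 0.145, 0.989, 0.001]
contact_force: [0.0, -0.2, -1.1]
gripper_width: 1.0
time: 21.6
tool_pos: [0.6417, -0.2599, 0.0835]
tool_rot: [0.001, 0.146, 0.989, -0.0]
contact_force: [0.6, 0.6, -0.1]
gripper_width: 0.674
time: 21.9
tool_pos: [0.6413, -0.2597, 0.0825]
tool_rot: [0.0, 0.146, 0.989, -0.0]
contact_force: [-1.2, 0.2, 2.7]
gripper_width: 0.51
[0.0722 0.2082 0.0025]
```

```bash

python3 -m pendant '[{"travel":[0,0,-0.02],"spin":0,"fingers":1},{"travel":[0,0,-0.04],"spin":0,"fingers":1},{"travel":[0,0,-0.03],"spin":0,"fingers":1},{"travel":[0.007,0.0208,0],"spin":0,"fingers":1},{"travel":[0.0145,0.0416,0],"spin":0,"fingers":1}]' 20
python3 -m pendant '[{"travel":[0.0145,0.0416,0],"spin":0,"fingers":1},{"travel":[0.0145,0.0416,0],"spin":0,"fingers":1},{"travel":[0.0145,0.0416,0],"spin":0,"fingers":1},{"travel":[0.007,0.0208,0],"spin":0,"fingers":1},{"travel":[0,0,0],"spin":0,"fingers":1}]'
python3 -m pendant '[{"travel":[0,0,0],"spin":0,"fingers":1},{"travel":[0,0,0],"spin":0,"fingers":1}]'
python3 - <<'E'
from w import *
print(to([.6325,-.0395,.0825]))
E
```

```text
time: 22.4
tool_pos: [0.6386, -0.1948, 0.1724]
tool_rot: [0.001, 0.148, 0.989, -0.0]
contact_force: [0.4, 0.0, -2.3]
gripper_width: 0.51
time: 22.9
tool_pos: [0.6306, -0.0356, 0.1706]
tool_rot: [-0.002, 0.144, 0.99, 0.0]
contact_force: [0.3, -0.4, -2.3]
gripper_width: 0.51
time: 23.1
tool_pos: [0.6317, -0.0403, 0.1714]
tool_rot: [-0.001, 0.146, 0.989, -0.0]
contact_force: [-0.1, 1.0, -1.6]
gripper_width: 0.509
[-0.0006  0.001   0.0889]
```

```bash

python3 -m pendant '[{"travel":[0,0.001,0.03],"spin":0,"fingers":1},{"travel":[0,0,0.03],"spin":0,"fingers":1},{"travel":[0,0,0.015],"spin":0,"fingers":1},{"travel":[0,0,0.006],"spin":0,"fingers":1},{"travel":[0,0,0.004],"spin":0,"fingers":1}]'
python3 -m pendant '[{"travel":[0,0,0.001],"spin":0,"fingers":1},{"travel":[0,0,0],"spin":0,"fingers":1},{"travel":[0,0,0],"spin":0,"fingers":1}]'
```

```text
time: 23.6
tool_pos: [0.6327, -0.0394, 0.087]
tool_rot: [-0.0, 0.146, 0.989, -0.0]
contact_force: [-0.4, 0.2, -1.8]
gripper_width: 0.51
time: 23.9
tool_pos: [0.6331, -0.0387, 0.0872]
tool_rot: [0.001, 0.146, 0.989, 0.0]
contact_force: [-0.2, 0.8, -1.8]
gripper_width: 0.508
```

```bash

python3 -m pendant '[{"travel":[0,0,0.003],"spin":0,"fingers":1},{"travel":[0,0,0.0015],"spin":0,"fingers":1},{"travel":[0,0,0],"spin":0,"fingers":1}]'
```

```text
time: 24.2
tool_pos: [0.633, -0.0387, 0.0825]
tool_rot: [0.001, 0.146, 0.989, -0.0]
contact_force: [-0.9, -0.6, 4.1]
gripper_width: 0.506
```

```bash

python3 -m pendant '[{"travel":[0,0,0],"spin":0,"fingers":0.3},{"travel":[0,0,0],"spin":0,"fingers":-1},{"travel":[0,0,0],"spin":0,"fingers":-1},{"travel":[0,0,0],"spin":0,"fingers":-1},{"travel":[0,0,0],"spin":0,"fingers":-1}]'
python3 -m pendant '[{"travel":[0,0,-0.03],"spin":0,"fingers":-1},{"travel":[0,0,-0.05],"spin":0,"fingers":-1},{"travel":[0,0,-0.05],"spin":0,"fingers":-1},{"travel":[0,0,-0.05],"spin":0,"fingers":-1},{"travel":[0,0,-0.02],"spin":0,"fingers":-1}]'
python3 -m pendant '[{"travel":[0.01,-0.04,-0.01],"spin":0,"fingers":-1},{"travel":[0.01,-0.04,-0.01],"spin":0,"fingers":-1},{"travel":[0.01,-0.04,0],"spin":0,"fingers":-1},{"travel":[0,0,0],"spin":0,"fingers":-1},{"travel":[0,0,0],"spin":0,"fingers":-1}]'
python3 - <<'E'
from w import *
m=vision.camera_model("wrist")
for n in("wrist","scene","side"):
    cv2.imwrite(f"pics/{n}12.png",vision.get_image(n)[:,:,::-1])
pickle.dump(m,open("w12.pkl","wb"));print(tool()[0])
E
```

```text
time: 24.7
tool_pos: [0.6324, -0.0387, 0.0815]
tool_rot: [-0.0, 0.146, 0.989, 0.0]
contact_force: [-0.6, -0.1, -0.7]
gripper_width: 0.834
time: 25.2
tool_pos: [0.6345, -0.0388, 0.2874]
tool_rot: [0.004, 0.146, 0.989, 0.0]
contact_force: [0.4, -0.6, 0.8]
gripper_width: 0.998
time: 25.7
tool_pos: [0.5688, -0.1454, 0.3017]
tool_rot: [0.0, 0.147, 0.989, 0.0]
contact_force: [-0.2, 0.7, 1.0]
gripper_width: 1.004
[ 0.56959352 -0.14403049  0.30140893]
```

View pics/wrist12.png

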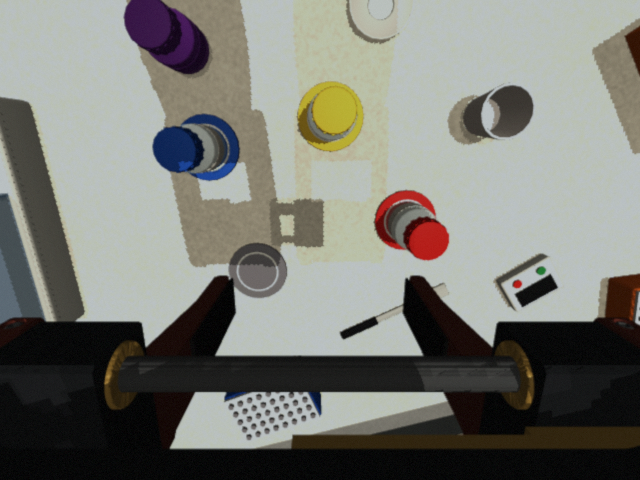

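View pics/side12.png

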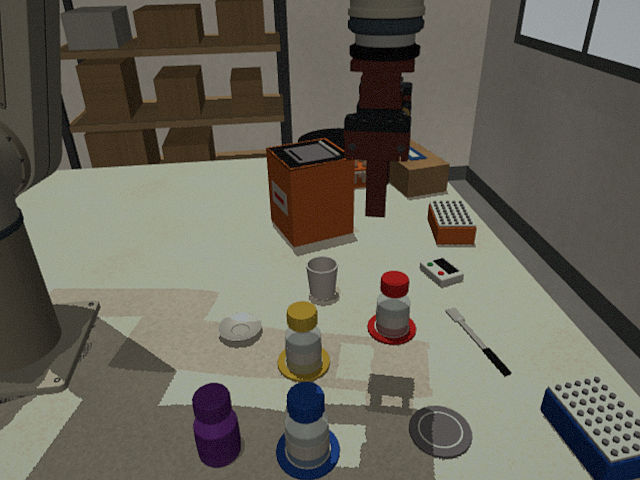

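View pics/scene12.png

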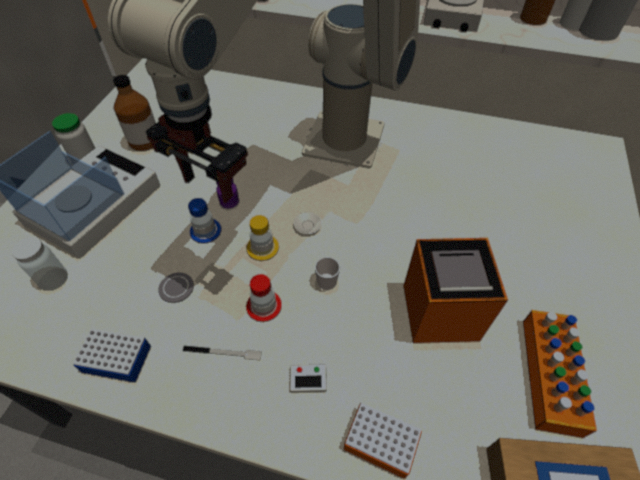

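All views show each cap on its matching stand and the flap shut. A last check of the offsets:

```bash
python3 - <<'E'
from m import *
I=dict(scene=load("pics/scene12.png"),side=load("pics/side12.png"))
for c,boxes in dict(red=((240,292,46,34),(362,307,60,42)),yellow=((242,235,42,28),(272,344,64,44)),blue=((186,216,40,30),(270,428,76,52))).items():
    cb=dict(red=((248,274,26,24),(378,270,34,31)),yellow=((247,214,26,23),(284,300,36,34)),blue=((186,196,24,25),(284,380,44,46)))[c]
    for n,b,q in zip(("scene","side"),boxes,cb):
        s=stand(n,biggest(mask(I[n],c,100,40),b));ys,xs=np.nonzero(biggest(mask(I[n],c,100,30),q))
        X=onz(n,xs.mean(),ys.mean(),.093)[:2];print(c,n,(1e3*(X-s[0])).round(1),s[0].round(3),(1e3*s[1]).round(1))
E
python3 -c "
from cell import ctrl;s=ctrl.state();print(s['time'],s['joint_velocities'].round(3))"
```

```text
red scene [-0.   0.8] [ 0.632 -0.036] 40.9
red side [0.5 1. ] [ 0.63  -0.046] 42.2
yellow scene [-0.1 -0.2] [ 0.473 -0.096] 41.3
yellow side [0.2 0. ] [ 0.473 -0.106] 42.2
blue scene [-0.4 -1.8] [ 0.463 -0.26 ] 39.9
blue side [-0.5 -1.8] [ 0.461 -0.269] 41.3
25.85 [ 0.005  0.002 -0.003 -0.001 -0.003 -0.002]
```

All three bottles are within 2 mm of their stand centres, so I'm handing in.

```bash
python3 -c "
from cell import ctrl;print(ctrl.close_job())"
```

```text
the job is handed in; nothing more can be done
None
```

The vial is in the bin and every bottle stands on the stand of its cap's colour; I handed the job in at about 26 s of the 120 s allowed.

- **Vial:** I held it upright and pushed it down through the flap until its middle was at about z = 0.179. The flap was visibly open at that point, and only then did I let go. Afterwards the flap was shut and the vial was no longer visible. I could not see where it lies inside the bin.
- **Bottles:** I parked the red-cap bottle on the grey stand, moved the yellow-cap bottle to the yellow stand, then moved the red-cap bottle to the red stand. The blue-cap bottle was already on its own stand, so I left it alone.
- **Last checks:** In both fixed cameras the cap centres were within about 1 mm (red), 0.2 mm (yellow) and 2 mm (blue) of their stand centres. All three stood upright, and the gripper was clear of everything at z = 0.30.
- **Disagreement:** The side camera put absolute y about 9–12 mm lower than the scene camera, more than the stated 2 mm calibration. I relied on wrist-camera positions for the grasps and on offsets within one camera for the final check.

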